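# Offer up the guard's hinge leaf and hold it for pinning

## Task

We are re-hanging the lathe's lift-up chuck guard. First stand both hinge pins in the pin block, one in each hole, so they are to hand; then pick up the loose hinge leaf and slot its two knuckles between those on the guard post, leaf level and opened out flat, so that all the bores line up for the pins. Keep holding it there, still and in line, and finish like that without letting go, as my mate will drive the pins; leave the other parts on the table where they lie.

Things in the scene. Friction and masses are not known exactly. Their poses are not given: they have to be found in the camera images.
- jamb: Grey-green guard post head, bolted down: block 40 deep, 116 wide, 90 mm high on a flange 120 wide, 12 high. A yellow zinc hinge leaf, 12 thick, lies screwed on its top. Origin on the table under the middle of the bore axis; x runs from the open front of the gaps into the post, y along the bore axis, z up. In front of the post, above its flange (x = -12 to 75), all is clear.
- jamb_bore (a point): Middle of the fixed knuckles' bore axis, 103 mm above the table; axes as jamb. Three knuckles, 26 mm diameter, 16 mm bores, rims chamfered 2.5 mm, at y = -56 to -44, -20 to 20 and 44 to 56 mm; between them two gaps 24 mm wide, open to the front (-x), above and below, closed behind by the leaf's edge at x = 14.5 mm.
- leaf: Loose hinge leaf, yellow zinc steel, 0.36 to 0.56 kg, flat on the table, underside flush. Origin at the underside under its bore axis; x from strap to knuckles, y along the bore axis, z up. Cross piece 84 mm wide at x = -36 to -14; strap 50 wide, 12 thick, straight-sided from x = -36 to -100, round end at -122. Mass centre near x = -38 mm. When fitted flat its axes are parallel to jamb's.
- leaf_bore (a point): Middle of the loose leaf's bore axis, 13 mm above its underside; axes as leaf. Two knuckles, 26 mm diameter, 16 mm bores, rims chamfered 2.5 mm, at y = -42 to -22 and 22 to 42 mm: 2 mm to spare each side in the gaps. Pushed in along x it meets the fixed half 1.5 mm past the aligned place; nothing stops or carries it in height.
- leaf_grip (a point): Middle of the strap of the loose leaf, a good place to grip it across its 50 mm width (y): 55 mm behind its bore axis (x = -55 mm), half-way up its 12 mm thickness, so 6 mm above the table. Axes as leaf.
- pin1_mid (a point): Middle of the first hinge pin: bright steel rod, 14 mm diameter, 70 mm long, 80 g, standing on end on the table, tapered nose (top 8 mm) up. The point is 35 mm above its foot; z along the pin, up.
- pin2_mid (a point): Middle of the second hinge pin, just like the first; 35 mm above its foot.
- hole1 (a point): Middle of the mouth, 42 mm above the table, of one of two holes in the pin block: hardwood, 46 x 90 x 36 mm on a base board 54 x 98 x 6 mm, fixed. Both holes are upright, blind, 17 mm wide with a 3 mm chamfer, 28 mm deep (floor 14 mm above the table), 42 mm apart along the block's length, own y; this one at +y.
- hole2 (a point): Middle of the mouth of the pin block's other hole, 42 mm from hole1 towards own -y, alike. Either pin may go in either hole.
- drift_punch: tapered brass drift, 145 x 14 x 16 mm, lying near the table's front edge; leave alone; origin under its middle
- shift_link: dark steel link with an eye at each end, 78 x 19 x 11 mm, lying near the table's front edge; leave alone; origin under its middle
- castle_nut: bright nut, 27 x 24 x 12 mm, lying near the table's front edge; leave alone; origin under its middle
- ring_wheel: dark toothed ring, 85 mm across, 19 mm high, lying flat behind the pin block; leave alone; origin under its middle
- bolt_m8_1: short flanged bolt, 21 x 17 x 17 mm, lying behind the pin block; leave alone; origin under its middle
- flange_disc: black disc with holes, 112 mm across, 11 mm high, lying flat at the right; leave alone; origin under its middle

How it is judged:
By the outcome, as a careful person would: the job done as asked, in the order asked, and still so for the second after the job is handed in, while the arm keeps its last pose, push and grip.
It also fails if it takes over 56 s, if anything falls off the work surface, if the arm or the gripper's body presses on something with over 40 N, if the wrist force passes 120 N, or if a joint passes its speed limit or range.

## Robot

A 6-joint arm with a two-finger parallel gripper is mounted at the origin on a cart in front of the work surface, level with it; the furniture and walls round the work are solid. World frame = base frame: x ahead of the robot, y to its left, z up, the work surface at z = 0. Lengths are in m, angles in degrees, forces in N, time in s.
With the tool pointing down it reaches from about 0.25 to 0.725 m from the base axis. Payload 9.7 kg.
Tool frame: the origin (TCP) lies at the very end of the fingers, on their centre line; the grasp point (between the pads) lies 19 mm behind it; x points along the fingers, z is the direction in which the jaws open and shut, and the axes are right-handed (so a half turn about x gives the same grasp; the last joint's range is limited). The gripper opens to 85 mm and grips with 20 to 120 N. Pads are 22 mm wide; open, the fingers measure 114 mm over their backs; the gripper's body (76 mm by 85 mm) begins 54 mm behind the grasp point. The pads swing forward as they close: fully open they stand 13 mm farther back than shut.
Start: joints at [66.005, 4.979, 10.078, 95.1, 0, 90], TCP at [0.224, 0.502, 0.231] pointing down, gripper open.
Joint ranges: [-179.16, 179.16], [-48.56, 103.87], [-65.8, 70.77], [-126.05, 130.52], [-82.76, 87.17], [-180, 180]. Speed limits (degrees/s): [127.2, 127.2, 147.25, 180, 180, 180].

## Interface

Orientations are given as [roll, pitch, yaw] about the fixed x, y, z axes, in that order (R = Rz(yaw) Ry(pitch) Rx(roll)).
In Python, from workcell import sensors, vision, job_done gives the robot as it stands.
- The arm moves only by the tool carry_out, never from a script. Its argument "increments" is a list of rows, each a list of 7 numbers: the turn, a rotation vector about the tool's x, y, z in degrees, then the shift along the tool's x, y, z in mm, then the opening in per cent of the stroke, from 0 (shut) to 100 (fully open). A call has 1 to 12 rows; each row shifts and turns the commanded pose from where the row before left it, along the tool's axes as they then stand; what a row does not reach is not made up. A row lasts 1/8 s, in which the tool goes at most 62.5 mm and 10.7 degrees, less where a joint would pass 70% of its speed; a pose out of reach is approached as far as the arm can. A call is refused whole if a number of a shift passes 62.5 or a number of a turn 10.7, either way. A call with a gripper value outside its range is refused whole. The fingers move at their own pace and stop on an object; "squeeze" is the grip in N (left out, the last holds). Time passes only in rows, so rows that do not move let the fingers close. It gives the time, the measured TCP pose, the force and the opening at its end, in the units of the state.
- sensors.get_obs(): the state, without advancing time (a new reading comes with each control period).
- vision.camera(name): name is "side" or "top"; returns the picture (480x640x3 uint8, red, green, blue); there is no depth.
- vision.calibration(name): a dict with "camera_matrix" (3x3 intrinsics, pixels), "dist" ([k1, k2, p1, p2, k3] as OpenCV has them; the pictures are not rectified), "extrinsics" (4x4, takes a point from world to camera coordinates). Camera axes: x right, y up, looking along -z (the intrinsics and any distortion apply to the point x, -y, -z); pixel columns grow to the right and rows downward; lengths in m; the calibration is good to about 2 mm. A picture is of the moment at which its call begins. calibration takes no time and is no camera call.
- job_done(): hands the job in, once; it reports no verdict.
The state is a dict: "time": time; "q": joint angles; "qd": joint speeds; "joint_efforts": joint torques, N m; "ee_pos": TCP position; "tcp_rot": TCP orientation; "wrist_force": force on the tool from outside, world axes, zero at the start; "torque": the same for the moment, N m; "opening": finger opening in m.
Only numpy, scipy, OpenCV 4.12 (cv2) and the standard library are available. Lean on these libraries where they do the work, as an engineer would, in place of code of your own. Each camera call takes 0.05 s, during which the arm holds its last target.

## Working session

There is one attempt and no reset: what is moved stays moved. The work goes in short steps, Python scripts to look and compute and a tool call to move; the robot and the scene stay as the last step left them, time stands still between calls to the robot, and variables do not carry over. Pictures are saved under pics/ and viewed, and the job is handed in when it is done.

Besides the shell and the picture viewer there is one more tool, called after "Request:" as name(argument=value, ...) on one line, values as JSON. carry_out: Moves the arm, as the interface text tells. Its arguments: {"type":"object","properties":{"increments":{"type":"array"},"squeeze":{"type":"number"}},"required":["increments"]}

```bash
ls -la; mkdir -p pics; python3 - <<'E'
from workcell import sensors, vision
import cv2
print(sensors.get_obs())
for n in("side","top"):
    im=vision.camera(n); cv2.imwrite(f"pics/{n}0.png",im[:,:,::-1])
    c=vision.calibration(n); print(n,c)
E
```

```text
total 12
drwxr-xr-x  3 agent agent 4096 Dec  7 15:03 .
drwxr-xr-x 23 root  root  4096 Dec  7 15:03 ..
drwxr-xr-x  2 agent agent 4096 Dec  7 15:03 pics
{'time': 0.0, 'q': array([ 6.60053908e+01,  5.00951290e+00,  1.00362469e+01,  9.50974492e+01,
       -1.75138357e-03,  9.00009179e+01]), 'qd': array([ 0.02254203,  0.03463248, -0.08334675, -0.09576306, -0.06980098,
       -0.02938477]), 'joint_efforts': array([-3.69100762e-04, -5.20387459e+01,  4.64800358e+01,  1.64231047e-02,
       -1.09253304e-05, -2.50353355e-05]), 'ee_pos': array([0.2235826 , 0.50228051, 0.23061433]), 'tcp_rot': array([-178.58034523,   89.92926307, -112.57587125]), 'wrist_force': array([ 0.52992279, -0.53096236,  0.09188036]), 'torque': array([0.05363841, 0.01472337, 0.02986236]), 'opening': 0.0850434590413635}
side {'camera_matrix': array([[618.14406844,   0.        , 317.79661262],
       [  0.        , 618.14406844, 239.64834302],
       [  0.        ,   0.        ,   1.        ]]), 'dist': array([0.05890721, 0.        , 0.        , 0.        , 0.        ]), 'extrinsics': array([[ 0.99965247, -0.02614987, -0.00333611, -0.53375373],
       [ 0.01807658,  0.58784799,  0.80876942,  0.11581249],
       [-0.01918809, -0.80854866,  0.58811639, -1.3868791 ],
       [ 0.        ,  0.        ,  0.        ,  1.        ]])}
top {'camera_matrix': array([[513.95204885,   0.        , 318.8168026 ],
       [  0.        , 513.95204885, 237.41335567],
       [  0.        ,   0.        ,   1.        ]]), 'dist': array([-0.1036967,  0.       ,  0.       ,  0.       ,  0.       ]), 'extrinsics': array([[ 1.33182461e-02, -9.99911218e-01,  4.25681260e-04,
        -3.80990483e-01],
       [ 9.86974438e-01,  1.32141926e-02,  1.60333542e-01,
        -4.94976397e-01],
       [-1.60324932e-01, -1.71522504e-03,  9.87062802e-01,
        -8.46693418e-01],
       [ 0.00000000e+00,  0.00000000e+00,  0.00000000e+00,
         1.00000000e+00]])}
```

View pics/side0.png

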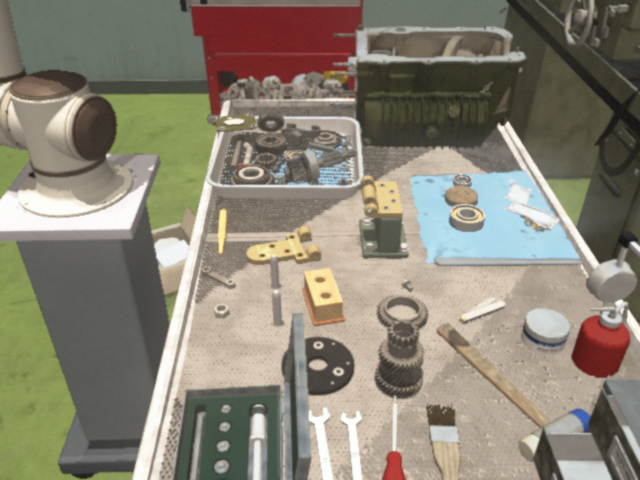

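View pics/top0.png

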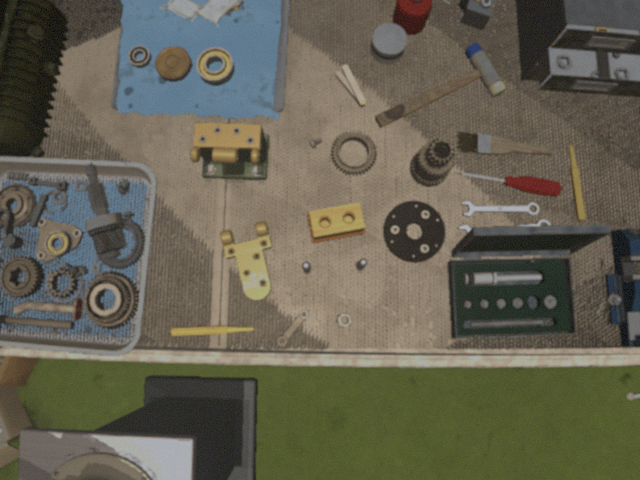

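```bash
cat > h.py <<'E'
import numpy as np, cv2
from workcell import sensors, vision
CAL={n:vision.calibration(n) for n in("side","top")}
F=np.diag([1,-1,-1.])
def RT(n):
    E=CAL[n]["extrinsics"]; return F@E[:3,:3],F@E[:3,3]
def proj(n,P):
    R,t=RT(n); P=np.atleast_2d(np.array(P,float))
    return cv2.projectPoints(P,cv2.Rodrigues(R)[0],t,CAL[n]["camera_matrix"],CAL[n]["dist"])[0].reshape(-1,2)
def ray(n,uv):
    R,t=RT(n); u=cv2.undistortPoints(np.array(uv,float).reshape(-1,1,2),CAL[n]["camera_matrix"],CAL[n]["dist"]).reshape(-1,2)
    d=np.c_[u,np.ones(len(u))]@R; d/=np.linalg.norm(d,axis=1)[:,None]
    return -R.T@t,d
def onz(n,uv,z):
    c,d=ray(n,uv); return c+d*((z-c[2])/d[:,2])[:,None]
def tri(us,ut):
    c1,d1=ray("side",us);c2,d2=ray("top",ut);out=[]
    for a,b in zip(d1,d2):
        s=np.linalg.lstsq(np.c_[a,-b],c2-c1,rcond=None)[0]
        p,q=c1+s[0]*a,c2+s[1]*b; out.append(np.r_[(p+q)/2,np.linalg.norm(p-q)])
    return np.array(out)
def crop(n,im,x0,y0,x1,y1,name,k=None):
    c=im[y0:y1,x0:x1,::-1]; k=k or min(800/(x1-x0),600/(y1-y0)); k=int(k)
    cv2.imwrite("pics/"+name+".png",cv2.resize(c,None,fx=k,fy=k,interpolation=cv2.INTER_CUBIC))
    print(name,"scale",k,"origin",x0,y0)
E
python3 - <<'E'
from h import *
s=cv2.imread("pics/side0.png")[:,:,::-1];t=cv2.imread("pics/top0.png")[:,:,::-1]
crop("side",s,240,220,360,340,"sA"); crop("side",s,350,165,420,265,"sB")
crop("top",t,185,115,285,185,"tB"); crop("top",t,215,195,375,305,"tA")
print(proj("side",[0,0,0]),proj("top",[0,0,0]),[-RT(n)[0].T@RT(n)[1] for n in("side","top")])
E
```

```text
sA scale 5 origin 240 220
sB scale 6 origin 350 165
tB scale 8 origin 185 115
tA scale 5 origin 215 195
[[ 77.72451135 187.55812597]] [[100.60297411 520.9130745 ]] [array([ 0.50486318, -1.20339696,  0.72020007]), array([ 0.35785711, -0.37586821,  0.91526308])]
```

View pics/sA.png

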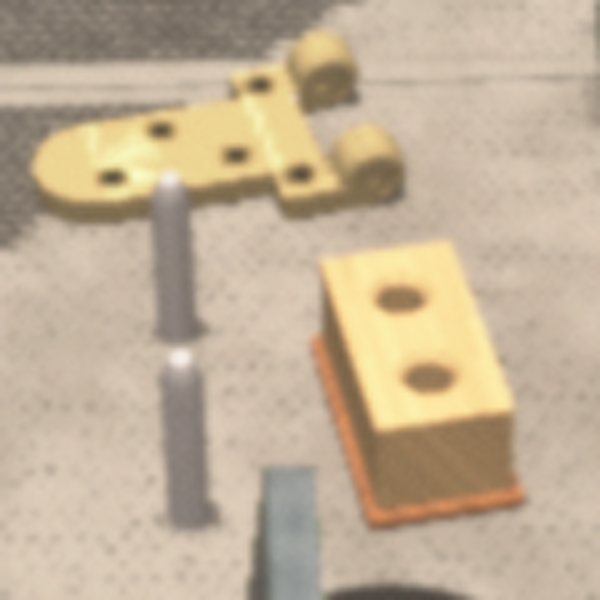

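View pics/sB.png

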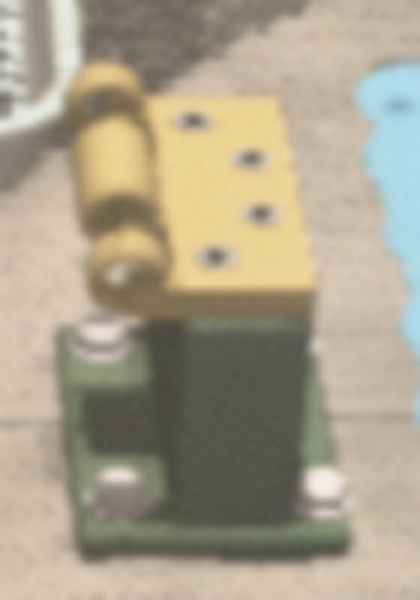

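View pics/tB.png

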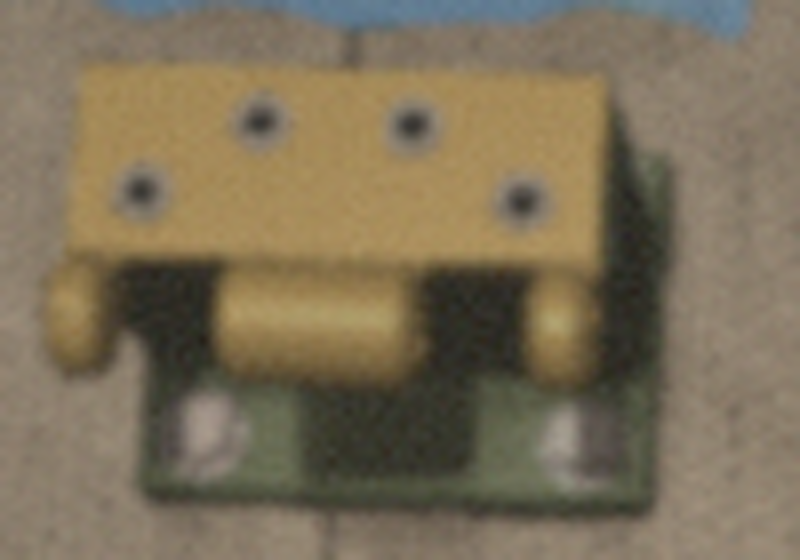

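View pics/tA.png

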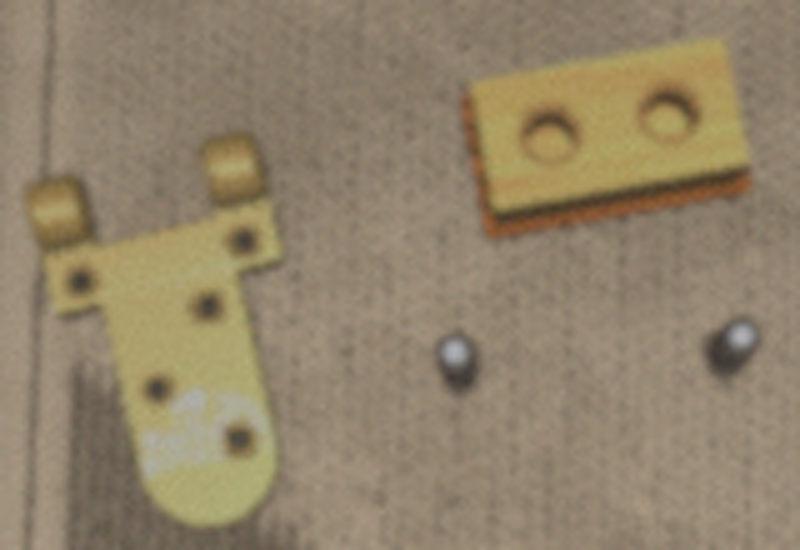

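```bash
cat > m1.py <<'E'
from h import *
sA=lambda p:(np.array(p,float)+.5)/5-.5+np.array([240,220]); tA=lambda p:(np.array(p,float)+.5)/5-.5+np.array([215,195])
sB=lambda p:(np.array(p,float)+.5)/6-.5+np.array([350,165]); tB=lambda p:(np.array(p,float)+.5)/8-.5+np.array([185,115])
np.set_printoptions(precision=4,suppress=True)
print("block top corners\n",tri(sA([(320,260),(450,242),(513,410),(378,430)]),tA([(468,85),(727,38),(748,165),(495,210)])[[0,0,0,0]] if 0 else tA([(468,85),(727,38),(748,165),(495,210)])[[3,0,1,2]]))
print("holes\n",tri(sA([(400,299),(429,377)]),tA([(550,137),(668,116)])))
print(onz("top",tA([(550,137),(668,116)]),.042)); print(onz("side",sA([(400,299),(429,377)]),.042))
print("pins\n",tri(sA([(168,180),(180,358)]),tA([(455,350),(740,335)])))
print("jamb leaf corners FL FR NR\n",tri(sB([(145,97),(278,97),(312,290)]),tB([(65,250),(82,65),(608,72)])))
print("screws\n",tri(sB([(193,121),(251,159),(261,214),(217,257)]),tB([(142,190),(261,122),(414,125),(522,202)])))
print("leaf screws\n",tri(sA([(260,86),(301,174),(235,155),(162,130),(112,177)]),tA([(80,281),(244,241),(207,306),(157,389),(238,438)])[[0,1,2,3,4]]))
print("leaf screws z=.012\n",onz("top",tA([(80,281),(244,241),(207,306),(157,389),(238,438)]),.012),onz("side",sA([(260,86),(301,174),(235,155),(162,130),(112,177)]),.012))
E
python3 m1.py; python3 -c "
from h import *
from scipy.spatial.transform import Rotation as R
print(R.from_euler('xyz',sensors.get_obs()['tcp_rot'],degrees=True).as_matrix())"
```

```text
block top corners
 [[ 0.5003 -0.3654  0.0426  0.0011]
 [ 0.5453 -0.3553  0.0412  0.0005]
 [ 0.5625 -0.4453  0.0425  0.0003]
 [ 0.518  -0.4526  0.0415  0.    ]]
holes
 [[ 0.5272 -0.384   0.0397  0.0002]
 [ 0.5355 -0.4249  0.0396  0.0003]]
[[ 0.5268 -0.384   0.042 ]
 [ 0.5348 -0.4248  0.042 ]]
[[ 0.5271 -0.3869  0.042 ]
 [ 0.5355 -0.4276  0.042 ]]
pins
 [[ 0.4486 -0.3533  0.0697  0.0016]
 [ 0.4552 -0.4475  0.0697  0.0009]]
jamb leaf corners FL FR NR
 [[ 0.6403 -0.1626  0.1032  0.0022]
 [ 0.6826 -0.1632  0.1023  0.0002]
 [ 0.6801 -0.2745  0.1016  0.0033]]
screws
 [[ 0.6539 -0.1779  0.103   0.0016]
 [ 0.6693 -0.2021  0.1031  0.0009]
 [ 0.6687 -0.2344  0.103   0.0013]
 [ 0.6522 -0.2576  0.1025  0.0009]]
leaf screws
 [[ 0.4776 -0.2178  0.0116  0.0016]
 [ 0.4932 -0.2759  0.012   0.0007]
 [ 0.4689 -0.2636  0.0125  0.0023]
 [ 0.4399 -0.2467  0.0122  0.0008]
 [ 0.4225 -0.276   0.0124  0.0018]]
leaf screws z=.012
 [[ 0.4784 -0.2177  0.012 ]
 [ 0.4935 -0.2758  0.012 ]
 [ 0.4701 -0.2634  0.012 ]
 [ 0.4403 -0.2466  0.012 ]
 [ 0.4234 -0.2758  0.012 ]] [[ 0.4769 -0.2187  0.012 ]
 [ 0.4928 -0.276   0.012 ]
 [ 0.4677 -0.2633  0.012 ]
 [ 0.4394 -0.2465  0.012 ]
 [ 0.4216 -0.2757  0.012 ]]
[[-4.91138787e-04 -9.13598749e-01  4.06616631e-01]
 [-1.11817758e-03  4.06616928e-01  9.13598065e-01]
 [-9.99999254e-01 -5.96615431e-06 -1.22127098e-03]]
```

Request:
carry_out(increments=[[9, 0, 0, 0, 0, 0, 60], [9, 0, 0, 0, 0, 0, 60], [9, 0, 0, 0, 0, 0, 60], [9, 0, 0, 0, 0, 0, 60], [9, 0, 0, 0, 0, 0, 60], [9.4, 0, 0, 0, 0, 0, 60], [0, 0, 0, 0, -55, 3, 60], [0, 0, 0, 0, -55, 3, 60], [0, 0, 0, 0, -55, 3, 60], [0, 0, 0, 0, -55, 3, 60], [0, 0, 0, 0, -55, 3, 60], [0, 0, 0, 0, -55, 3, 60]], squeeze=60)

```text
time: 1.6
ee_pos: [0.3076, 0.1812, 0.2311]
tcp_rot: [-26.3, 90.0, -14.7]
wrist_force: [0.4, 0.4, -0.3]
opening: 0.0514
```

Request:
carry_out(increments=[[0, 0, 0, 0, -55, 3, 60], [0, 0, 0, 0, -55, 3, 60], [0, 0, 0, 0, -55, 3, 60], [0, 0, 0, 0, -55, 3, 60], [0, 0, 0, 0, -55, 3, 60], [0, 0, 0, 0, -55, 3, 60], [0, 0, 0, 0, -55, 3, 60], [0, 0, 0, 0, -55, 3, 60], [0, 0, 0, 0, -55, 3, 60], [0, 0, 0, 0, -57, 3.6, 60], [0, 0, 0, 50, 0, 0, 60], [0, 0, 0, 50, 0, 0, 60]])

```text
time: 3.1
ee_pos: [0.4488, -0.3527, 0.1294]
tcp_rot: [119.7, 90.0, 131.2]
wrist_force: [-0.0, 0.1, -0.2]
opening: 0.0511
```

```bash
cat >> h.py <<'E'
from scipy.spatial.transform import Rotation as Rot
def state():
    o=sensors.get_obs(); R=Rot.from_euler('xyz',o['tcp_rot'],degrees=True).as_matrix()
    print("t %.2f"%o['time'],"p",o['ee_pos'].round(4),"phi %.2f"%np.degrees(np.arctan2(R[1,2],R[0,2])),"tilt",(R[2,1:]*57.3).round(2),"F",o['wrist_force'].round(1),"M",o['torque'].round(2),"op %.4f"%o['opening'],"q",o['q'].round(1))
    return o,R
def need(P):
    o,R=state(); print("need (tool mm)",(R.T@(np.array(P)-o['ee_pos'])*1000).round(1))
E
python3 - <<'E'
from h import *
need([.4486,-.3533,.031])
s=vision.camera("side");t=vision.camera("top")
crop("side",s,230,180,370,300,"s1");crop("top",t,240,190,400,310,"t1")
print(proj("side",sensors.get_obs()["ee_pos"]),proj("top",sensors.get_obs()["ee_pos"]))
E
```

```text
t 3.10 p [ 0.4488 -0.3527  0.1294] phi 11.54 tilt [ 0.01 -0.01] F [-0.   0.1 -0.2] M [-0.02 -0.04  0.  ] op 0.0511 q [-38.2   7.    1.   84.    0.   40.3]
need (tool mm) [98.4 -0.6 -0.3]
s1 scale 5 origin 230 180
t1 scale 5 origin 240 190
[[270.74269918 228.21559072]] [[302.64287542 262.8056771 ]]
```

View pics/s1.png

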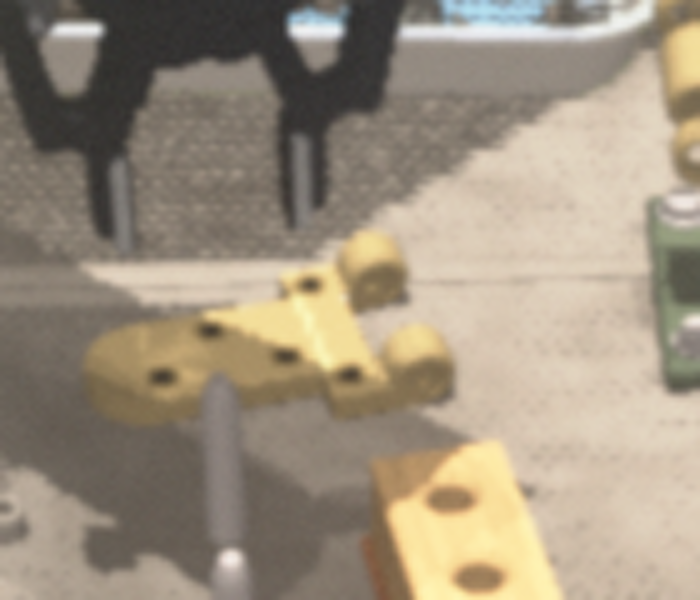

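View pics/t1.png

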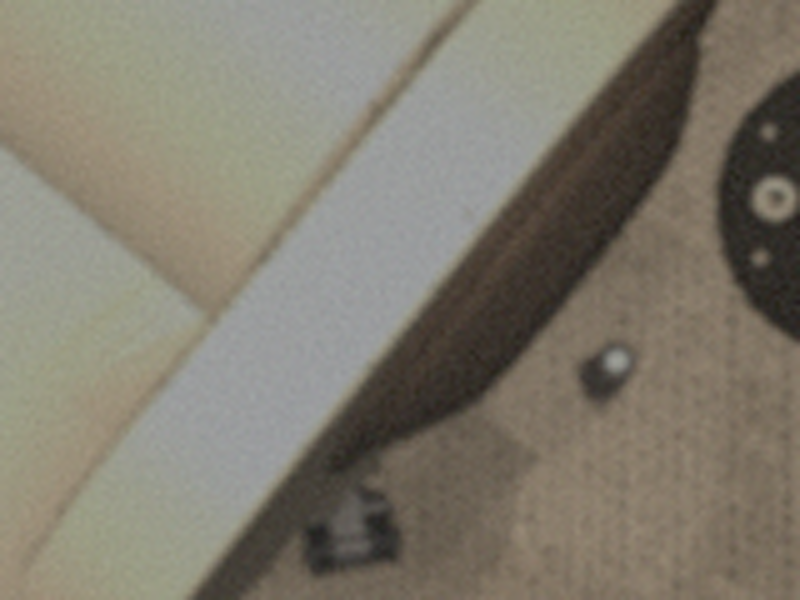

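Request:
carry_out(increments=[[0, 0, 0, 40, -0.6, 0, 60], [0, 0, 0, 40, 0, 0, 60], [0, 0, 0, 18.4, 0, 0, 60], [0, 0, 0, 0, 0, 0, 60], [0, 0, 0, 0, 0, 0, 0], [0, 0, 0, 0, 0, 0, 0], [0, 0, 0, 0, 0, 0, 0], [0, 0, 0, 0, 0, 0, 0], [0, 0, 0, 0, 0, 0, 0]])

```text
time: 4.32
ee_pos: [0.4495, -0.3529, 0.0347]
tcp_rot: [-52.1, 89.8, -40.5]
wrist_force: [-1.7, -0.1, 6.2]
opening: 0.0122
```

```bash
python3 - <<'E'
from h import *
state()
s=vision.camera("side");crop("side",s,240,220,360,310,"s2")
E
```

```text
t 4.33 p [ 0.4495 -0.3529  0.0347] phi 11.60 tilt [-0.12  0.09] F [-1.7 -0.1  6.2] M [0.05 0.22 0.  ] op 0.0122 q [-38.1   8.5  -7.8  73.5  -0.   40.3]
s2 scale 6 origin 240 220
```

View pics/s2.png

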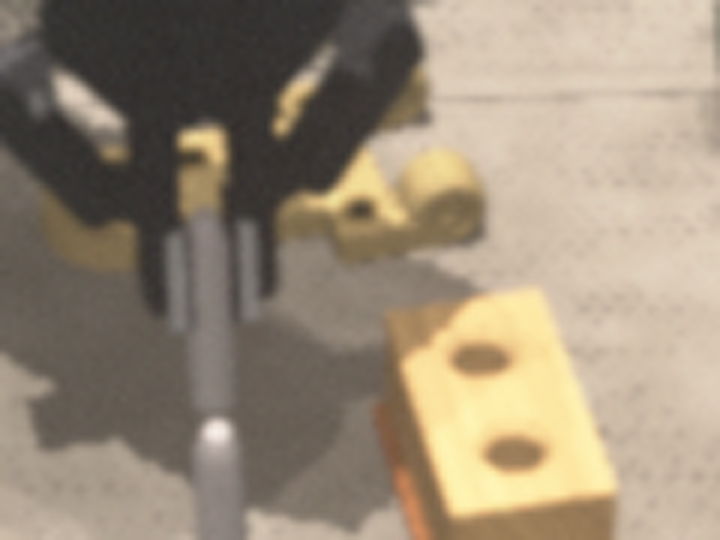

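Request:
carry_out(increments=[[0, 0, 0, -40, 0, 0, 0], [0, 0, 0, -35, 0, 0, 0], [0, 0, 0, 0, -23, 35, 0], [0, 0, 0, 0, -23, 35, 0], [0, 0, 0, 0, 0, 0, 0], [0, 0, 0, 0, 0, 0, 0]])

```text
time: 5.12
ee_pos: [0.5264, -0.3831, 0.1079]
tcp_rot: [143.0, 90.0, 154.6]
wrist_force: [0.3, -0.2, -0.6]
opening: 0.0121
```

```bash
python3 - <<'E'
from h import *
o,R=state()
s=vision.camera("side");crop("side",s,270,180,370,310,"s3",6)
t=vision.camera("top");crop("top",t,290,180,390,270,"t3",8)
print(proj("side",o["ee_pos"]),proj("top",o["ee_pos"]))
E
```

```text
t 5.12 p [ 0.5264 -0.3831  0.1079] phi 11.61 tilt [ 0.02 -0.03] F [ 0.3 -0.2 -0.6] M [ 0.02 -0.03  0.  ] op 0.0121 q [-36.   18.3  11.9  83.7  -0.   42.3]
s3 scale 6 origin 270 180
t3 scale 8 origin 290 180
[[319.08017072 247.27083463]] [[324.54125666 214.45655318]]
```

View pics/s3.png

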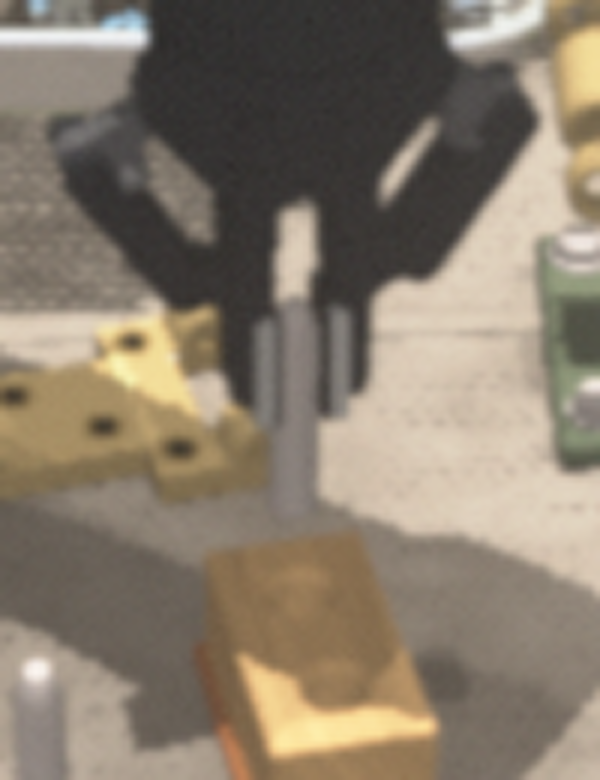

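View pics/t3.png

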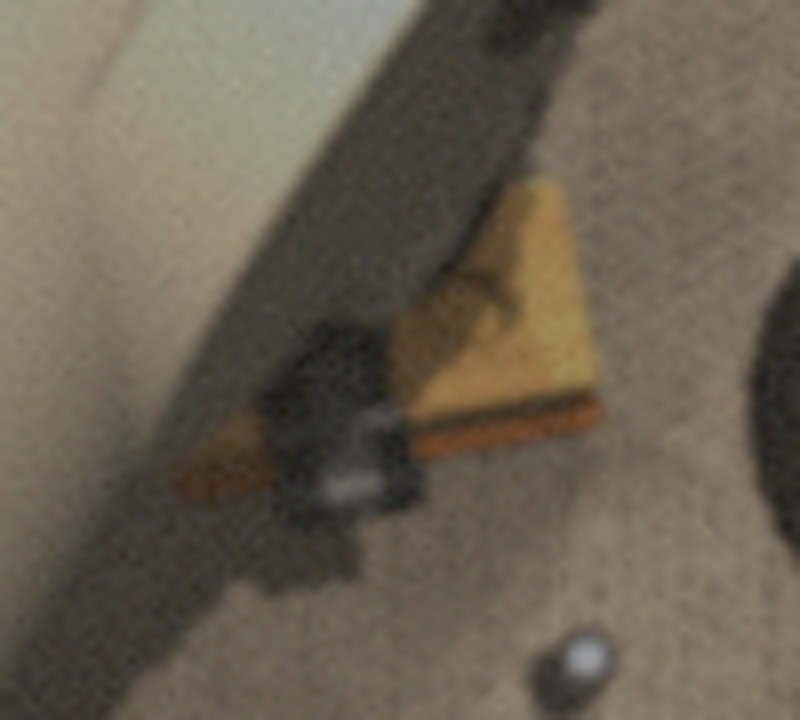

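```bash
python3 - <<'E'
from h import *
p=sensors.get_obs()["ee_pos"]
for z in (.1432,.1032,.0732,.042): print(z,((proj("side",[p[0],p[1],z])-[270,180]+.5)*6).round(0),((proj("top",[p[0],p[1],z])-[290,180]+.5)*8).round(0))
print("hole pred",(proj("side",[.5271,-.3842,.042])-[270,180]+.5)*6)
for x,y in((.4486,-.3533),(.4552,-.4475)):
  print([(proj("side",[x,y,z])-[240,220]+.5)*5 for z in (0,.07)])
E
```

```text
0.1432 [[296. 302.]] [[282. 244.]]
0.1032 [[296. 420.]] [[280. 286.]]
0.0732 [[297. 506.]] [[278. 315.]]
0.042 [[297. 591.]] [[277. 343.]]
hole pred [[300.50632456 593.40909516]]
[array([[179.50599705, 334.15914372]]), array([[170.72461284, 179.29359895]])]
[array([[190.88039787, 516.91910735]]), array([[181.96572322, 357.50645072]])]
```

```bash
cat >> m1.py <<'E'
print("-----")
print("corners side",onz("side",sA([(320,260),(450,242),(513,410),(378,430)]),.042),onz("side",sA([(320,260),(450,242),(513,410),(378,430)]),.042).mean(0))
print("corners top",onz("top",tA([(495,210),(468,85),(727,38),(748,165)]),.042),onz("top",tA([(495,210),(468,85),(727,38),(748,165)]),.042).mean(0))
E
python3 m1.py | sed -n '/-----/,$p'
python3 - <<'E'
from h import *
t=cv2.imread("pics/top0.png")[:,:,::-1];s=cv2.imread("pics/side0.png")[:,:,::-1]
crop("top",t,305,198,369,245,"t0z",12); crop("side",s,298,264,350,330,"s0z",9)
E
```

```text
-----
corners side [[ 0.4998 -0.3648  0.042 ]
 [ 0.5455 -0.3562  0.042 ]
 [ 0.5624 -0.4447  0.042 ]
 [ 0.518  -0.4531  0.042 ]] [ 0.5314 -0.4047  0.042 ]
corners top [[ 0.501  -0.3654  0.042 ]
 [ 0.5448 -0.3553  0.042 ]
 [ 0.5628 -0.4453  0.042 ]
 [ 0.5179 -0.4525  0.042 ]] [ 0.5317 -0.4046  0.042 ]
t0z scale 12 origin 305 198
s0z scale 9 origin 298 264
```

View pics/t0z.png

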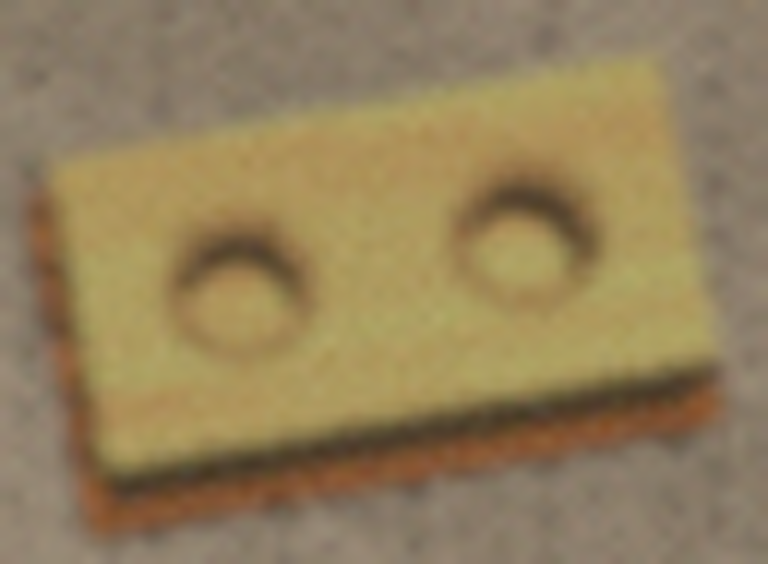

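View pics/s0z.png

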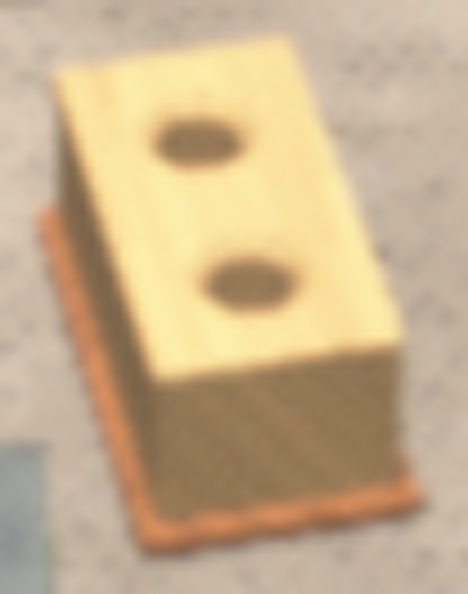

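Request:
carry_out(increments=[[0, 0, 0, 10, -1.4, 1.8, 0], [0, 0, 0, 12, 0, 0, 0], [0, 0, 0, 6, 0, 0, 0], [0, 0, 0, 6, 0, 0, 0], [0, 0, 0, 6, 0, 0, 0], [0, 0, 0, 0, 0, 0, 0]])

```text
time: 5.98
ee_pos: [0.5285, -0.3841, 0.0673]
tcp_rot: [131.6, 90.0, 143.2]
wrist_force: [-0.1, -0.3, -0.6]
opening: 0.0126
```

```bash
python3 - <<'E'
from h import *
state()
s=vision.camera("side");crop("side",s,270,210,370,310,"s4",6)
E
```

```text
t 5.97 p [ 0.5285 -0.3841  0.0673] phi 11.61 tilt [ 0.03 -0.03] F [-0.1 -0.3 -0.6] M [-0.   -0.03 -0.01] op 0.0126 q [-36.   19.1   8.4  79.4   0.   42.4]
s4 scale 6 origin 270 210
```

View pics/s4.png

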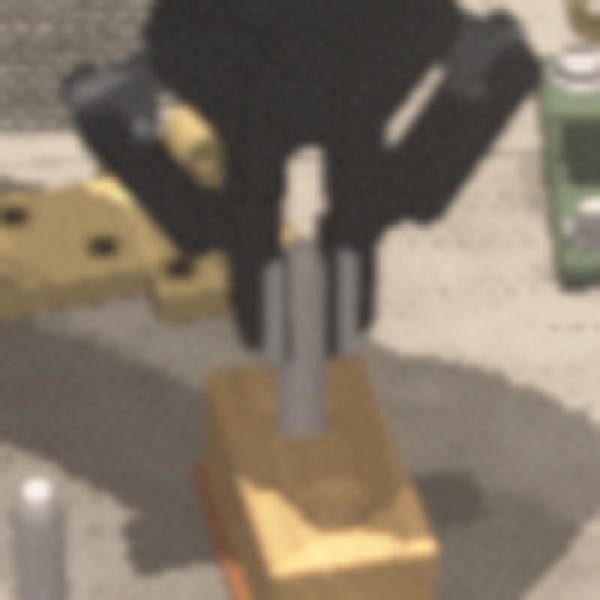

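Request:
carry_out(increments=[[0, 0, 0, 7, 0, 0, 0], [0, 0, 0, 8, 0, 0, 0], [0, 0, 0, 0, 0, 0, 0], [0, 0, 0, 0, 0, 0, 50], [0, 0, 0, 0, 0, 0, 50], [0, 0, 0, 0, 0, 0, 50], [0, 0, 0, 0, 0, 0, 50]])

```text
time: 6.9
ee_pos: [0.5287, -0.3844, 0.0531]
tcp_rot: [-52.8, 90.0, -41.2]
wrist_force: [0.6, -1.3, 0.3]
opening: 0.0427
```

```bash
python3 - <<'E'
from h import *
need([.4552,-.4475,.13])
s=vision.camera("side");crop("side",s,270,210,370,310,"s5",6)
E
```

```text
t 6.90 p [ 0.5287 -0.3844  0.0531] phi 11.60 tilt [-0.01  0.01] F [ 0.6 -1.3  0.3] M [-0.01 -0.02  0.05] op 0.0427 q [-36.   19.3   7.1  77.8  -0.   42.4]
need (tool mm) [-76.9 -47.1 -84.7]
s5 scale 6 origin 270 210
```

View pics/s5.png

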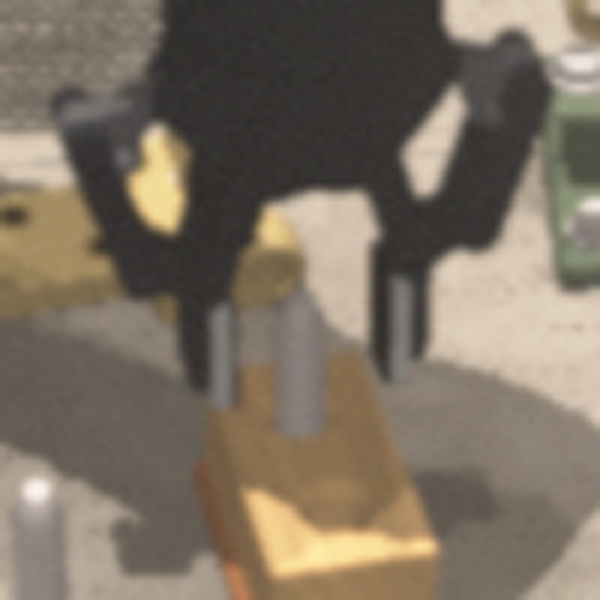

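Request:
carry_out(increments=[[0, 0, 0, -30, 0, 0, 50], [0, 0, 0, -46, 0, 0, 50], [0, 0, 0, 0, -24, -43, 55], [0, 0, 0, 0, -23.5, -42, 55], [0, 0, 0, 40, 0, 0, 55], [0, 0, 0, 40, 0, 0, 55], [0, 0, 0, 18, 0, 0, 55], [0, 0, 0, 0, 0, 0, 55]])

```text
time: 7.95
ee_pos: [0.4546, -0.4474, 0.0301]
tcp_rot: [124.6, 89.9, 136.2]
wrist_force: [0.3, -0.9, -0.7]
opening: 0.0467
```

```bash
python3 - <<'E'
from h import *
need([.4552,-.4475,.031])
s=vision.camera("side");crop("side",s,240,220,360,340,"s6",5)
t=vision.camera("top");crop("top",t,290,180,390,270,"t6",8)
E
```

```text
t 7.95 p [ 0.4546 -0.4474  0.0301] phi 11.62 tilt [ 0.09 -0.06] F [ 0.3 -0.9 -0.7] M [ 0.05 -0.04 -0.01] op 0.0467 q [-44.5  17.8   2.7  75.   -0.   33.8]
need (tool mm) [-0.9 -0.2  0.6]
s6 scale 5 origin 240 220
t6 scale 8 origin 290 180
```

View pics/s6.png

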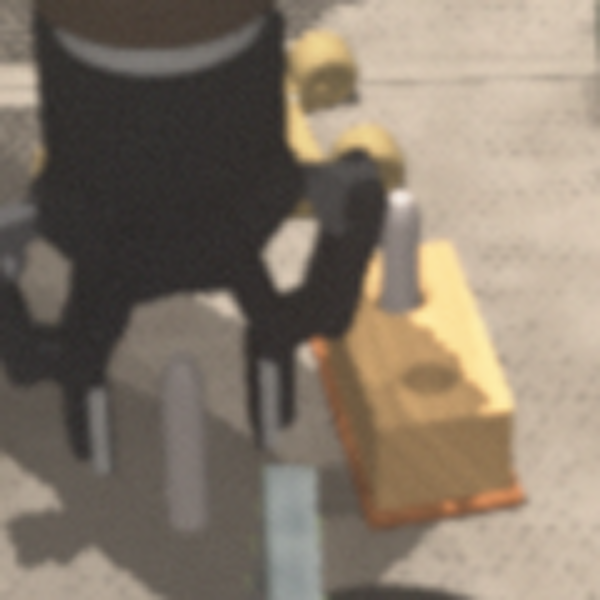

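View pics/t6.png

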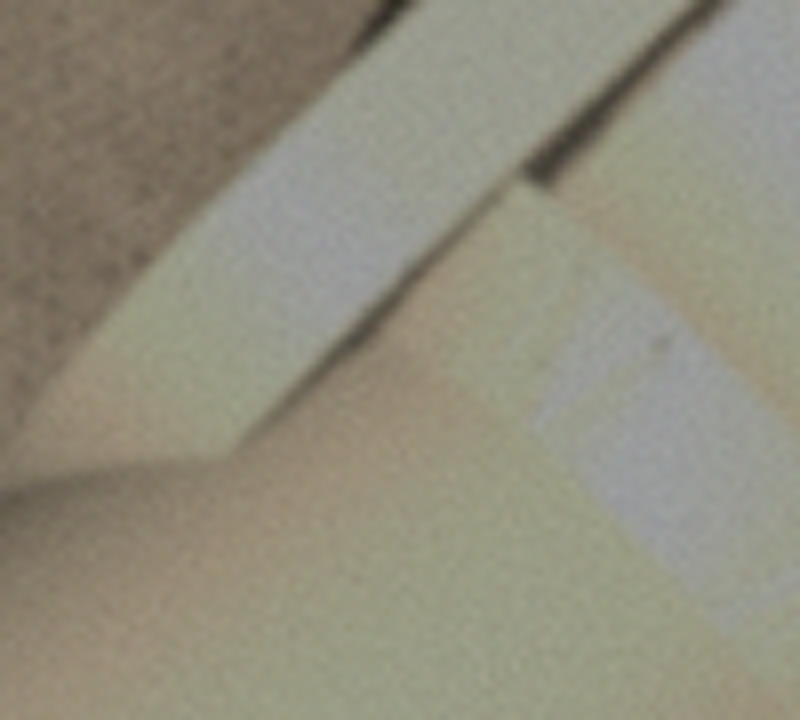

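Request:
carry_out(increments=[[0, 0, 0, 0, 0, 0, 0], [0, 0, 0, 0, 0, 0, 0], [0, 0, 0, 0, 0, 0, 0], [0, 0, 0, 0, 0, 0, 0], [0, 0, 0, 0, 0, 0, 0]])

```text
time: 8.68
ee_pos: [0.4556, -0.4484, 0.0323]
tcp_rot: [-51.2, 89.9, -39.6]
wrist_force: [0.7, 0.3, 6.9]
opening: 0.0124
```

```bash
python3 - <<'E'
from h import *
need([.5366,-.4256,.109])
E
```

```text
t 8.68 p [ 0.4556 -0.4484  0.0323] phi 11.61 tilt [-0.1   0.08] F [0.7 0.3 6.9] M [ 0.08 -0.07  0.02] op 0.0124 q [-44.5  17.7   2.8  75.    0.   33.8]
need (tool mm) [-76.6   5.9  84. ]
```

Request:
carry_out(increments=[[0, 0, 0, -35, 0, 0, 0], [0, 0, 0, -43, 0, 0, 0], [0, 0, 0, 0, 2.5, 42, 0], [0, 0, 0, 0, 2.4, 42.6, 0], [0, 0, 0, 0, 0, 0, 0], [0, 0, 0, 0, 0, 0, 0]])

```text
time: 9.43
ee_pos: [0.5366, -0.426, 0.1085]
tcp_rot: [145.3, 90.0, 156.9]
wrist_force: [-0.9, 0.1, -1.9]
opening: 0.0123
```

```bash
python3 - <<'E'
from h import *
need([.5366,-.4254,.109])
s=vision.camera("side");crop("side",s,270,200,370,320,"s7",6)
p=sensors.get_obs()["ee_pos"]
for z in (.0323,0): print(((proj("side",[p[0],p[1],p[2]-.0323+z])-[270,200]+.5)*6).round(0))
print(((proj("side",[.5356,-.4253,.042])-[270,200]+.5)*6).round(0))
E
```

```text
t 9.43 p [ 0.5366 -0.426   0.1085] phi 11.62 tilt [ 0.03 -0.04] F [-0.9  0.1 -1.9] M [-0.03 -0.03 -0.03] op 0.0123 q [-38.4  23.2  18.3  85.2  -0.   39.9]
need (tool mm) [-0.5  0.6  0.1]
s7 scale 6 origin 270 200
[[339. 380.]]
[[338. 474.]]
[[335. 568.]]
```

View pics/s7.png

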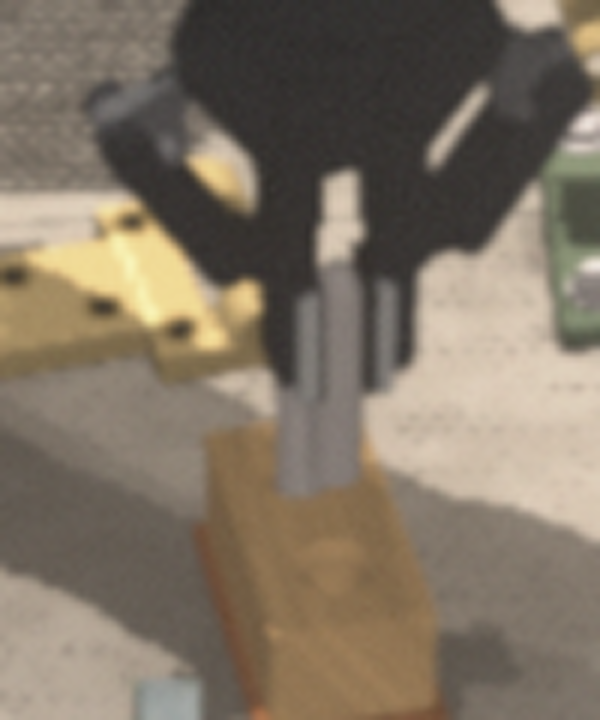

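Request:
carry_out(increments=[[0, 0, 0, 15, 0.6, -1, 0], [0, 0, 0, 15, 0, 0, 0], [0, 0, 0, 6, 0, 0, 0], [0, 0, 0, 6, 0, 0, 0], [0, 0, 0, 0, 0, 0, 0]])

```text
time: 10.1
ee_pos: [0.5356, -0.4256, 0.0664]
tcp_rot: [132.1, 90.0, 143.7]
wrist_force: [-0.3, 1.0, -1.3]
opening: 0.0125
```

```bash
python3 - <<'E'
from h import *
state()
s=vision.camera("side");crop("side",s,270,220,370,320,"s8",6)
E
```

```text
t 10.10 p [ 0.5356 -0.4256  0.0664] phi 11.60 tilt [ 0.03 -0.02] F [-0.3  1.  -1.3] M [-0.02  0.08 -0.01] op 0.0125 q [-38.5  23.4  13.9  80.6  -0.   39.9]
s8 scale 6 origin 270 220
```

View pics/s8.png

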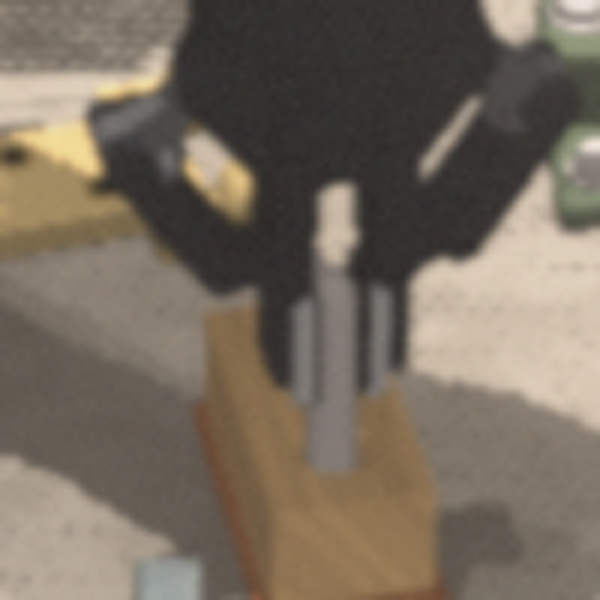

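Request:
carry_out(increments=[[0, 0, 0, 7, 0, 0, 0], [0, 0, 0, 8, 0, 0, 0], [0, 0, 0, 0, 0, 0, 0], [0, 0, 0, 0, 0, 0, 50], [0, 0, 0, 0, 0, 0, 50], [0, 0, 0, 0, 0, 0, 50], [0, 0, 0, -30, 0, 0, 50], [0, 0, 0, -50, 0, 0, 50], [0, 0, 0, -20, 0, 0, 100]])

```text
time: 11.28
ee_pos: [0.5365, -0.4263, 0.1557]
tcp_rot: [-50.1, 89.7, -38.5]
wrist_force: [-0.3, -0.0, -0.2]
opening: 0.0594
```

```bash
python3 - <<'E'
from h import *
state()
t=cv2.imread("pics/top0.png")[:,:,::-1];s=cv2.imread("pics/side0.png")[:,:,::-1]
crop("top",t,216,217,282,304,"t0l",6); crop("side",s,244,223,324,266,"s0l",9)
crop("top",t,188,120,272,182,"t0j",9); crop("side",s,356,172,412,262,"s0j",6)
s=vision.camera("side");crop("side",s,270,220,370,320,"s9",6)
E
```

```text
t 11.28 p [ 0.5365 -0.4263  0.1557] phi 11.60 tilt [-0.19  0.16] F [-0.3 -0.  -0.2] M [-0.07 -0.05  0.08] op 0.0594 q [-38.5  23.1  23.3  90.   -0.   39.9]
t0l scale 6 origin 216 217
s0l scale 9 origin 244 223
t0j scale 9 origin 188 120
s0j scale 6 origin 356 172
s9 scale 6 origin 270 220
```

View pics/s9.png

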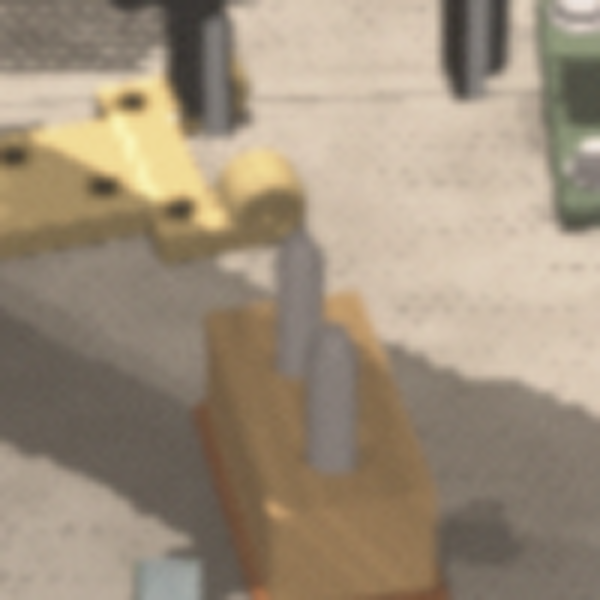

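View pics/t0l.png

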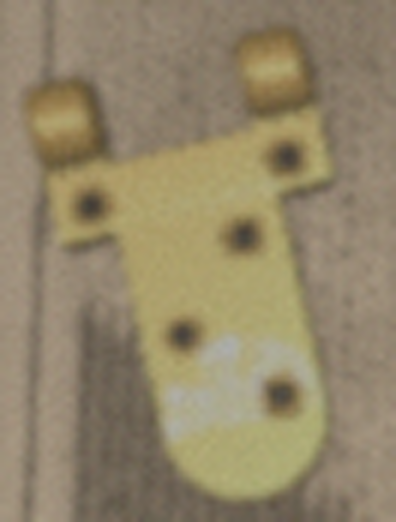

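View pics/s0l.png

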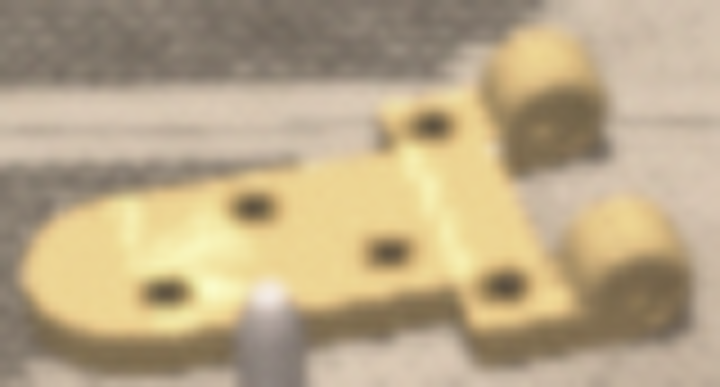

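View pics/t0j.png

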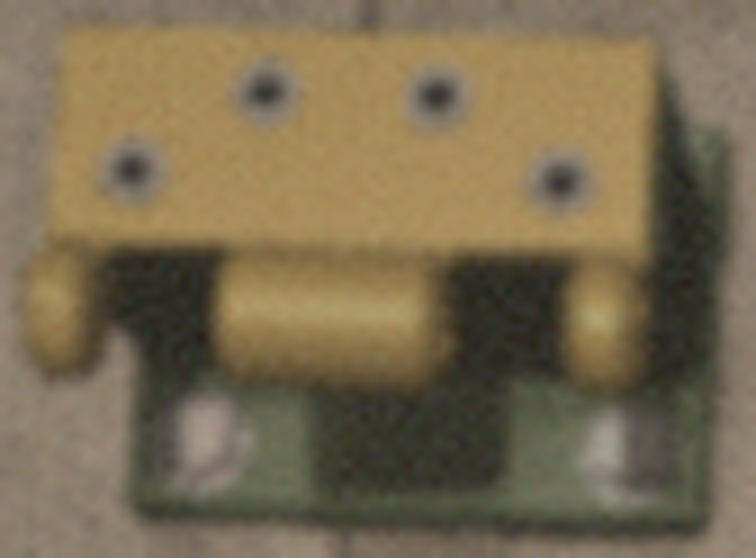

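View pics/s0j.png

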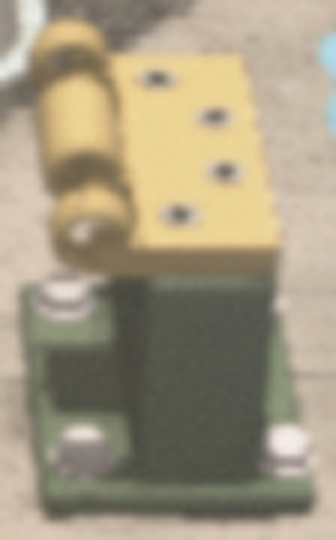

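```bash
cat > m2.py <<'E'
from h import *
np.set_printoptions(precision=4,suppress=True)
T=lambda p:(np.array(p,float)+.5)/6-.5+np.array([216,217]); S=lambda p:(np.array(p,float)+.5)/9-.5+np.array([244,223])
def seg(nm,P):
    d=P[1]-P[0]; print(nm,P[:,:2].ravel(),"ang %.2f"%np.degrees(np.arctan2(d[1],d[0])),"len %.4f"%np.linalg.norm(d)); return P
tl=seg("T strap +y",onz("top",T([(165,430),(122,240)]),.012))
tr=seg("T strap -y",onz("top",T([(322,385),(280,190)]),.012))
seg("T cross back +y",onz("top",T([(118,234),(62,246)]),.012))
seg("T cross side +y",onz("top",T([(62,246),(48,170)]),.012))
seg("T cross side -y",onz("top",T([(330,178),(318,105)]),.012))
print("T end",onz("top",T([(240,500)]),.012))
sl=seg("S strap +y",onz("side",S([(150,183),(385,152)]),.012))
sr=seg("S strap -y",onz("side",S([(100,325),(450,285)]),.012))
seg("S cross near",onz("side",S([(475,328),(575,305)]),.012))
seg("S cross far",onz("side",S([(385,110),(470,93)]),.012))
print("S end",onz("side",S([(22,272)]),.012))
# mask outline
for n in("top","side"):
    im=cv2.imread(f"pics/{n}0.png"); hsv=cv2.cvtColor(im,cv2.COLOR_BGR2HSV)
    x0,y0,x1,y1=(216,217,290,304) if n=="top" else (240,220,330,275)
    sub=hsv[y0:y1,x0:x1]; print(n,"hsv leaf",hsv[265,250] if n=="top" else hsv[248,280],"table",hsv[290,225] if n=="top" else hsv[270,300])
E
python3 m2.py
```

```text
T strap +y [ 0.4123 -0.2424  0.4681 -0.2276] ang 14.77 len 0.0578
T strap -y [ 0.4262 -0.2881  0.4837 -0.2741] ang 13.73 len 0.0592
T cross back +y [ 0.4699 -0.2264  0.4661 -0.2099] ang 103.02 len 0.0170
T cross side +y [ 0.4661 -0.2099  0.4887 -0.2047] ang 12.75 len 0.0232
T cross side -y [ 0.4875 -0.2888  0.5094 -0.2846] ang 10.85 len 0.0223
T end [[ 0.3922 -0.265   0.012 ]]
S strap +y [ 0.4164 -0.237   0.4667 -0.2272] ang 11.01 len 0.0512
S strap -y [ 0.4085 -0.2865  0.481  -0.2751] ang 8.96 len 0.0735
S cross near [ 0.4863 -0.29    0.5071 -0.2828] ang 19.03 len 0.0220
S cross far [ 0.4665 -0.2115  0.485  -0.2057] ang 17.49 len 0.0195
S end [[ 0.3911 -0.2678  0.012 ]]
top hsv leaf [ 24  94 171] table [ 19  57 156]
side hsv leaf [ 22  97 237] table [ 15  45 212]
```

```bash
cat > m3.py <<'E'
from h import *
np.set_printoptions(precision=4,suppress=True)
from scipy.optimize import least_squares
def edgepts(n,a,b,z,inner,k=25,w=4):
    """a,b world xy endpoints of an edge; sample profiles across it in image, subpixel max gradient of blurred yellow-ness (R-B)"""
    im=cv2.imread(f"pics/{n}0.png").astype(np.float32); g=cv2.GaussianBlur(im[:,:,2]-im[:,:,0] if MODE=="sat" else im.mean(2),(0,0),0.8)
    A=proj(n,[*a,z])[0];B=proj(n,[*b,z])[0]; d=(B-A)/np.linalg.norm(B-A); nn=np.array([-d[1],d[0]])
    C=proj(n,[*inner,z])[0]
    if (C-A)@nn<0: nn=-nn
    s=np.linspace(.08,.92,k)[:,None]; t=np.arange(-w,w+.01,.1)
    P=(A+s*(B-A))[:,None,:]+t[None,:,None]*nn
    v=cv2.remap(g,P[...,0].astype(np.float32),P[...,1].astype(np.float32),cv2.INTER_CUBIC)
    gr=np.gradient(v,axis=1); out=[]
    # average profile locally (3) then max gradient
    gr=cv2.blur(gr,(5,5)); i=gr.argmax(1)
    ok=(i>3)&(i<len(t)-4)
    uv=P[np.arange(k),i][ok]
    return uv
MODE="sat"
def line(n,a,b,z,inner,w=4):
    uv=edgepts(n,a,b,z,inner,w=w); W=onz(n,uv,z)[:,:2].astype(np.float32)
    vx,vy,x,y=cv2.fitLine(W,cv2.DIST_HUBER,0,.0005,.0001).ravel()
    dd=np.array([vx,vy]); 
    if dd@(np.array(b)-a)<0: dd=-dd
    r=(W-[x,y])@np.array([-dd[1],dd[0]])
    ang=np.degrees(np.arctan2(dd[1],dd[0])); return np.array([x,y]),dd,ang,np.std(r),len(W)
if __name__=="__main__":
    th=np.radians(13.5); ex=np.array([np.cos(th),np.sin(th)]); ey=np.array([-ex[1],ex[0]])
    # guess origin from cross back corners mid (x=-36)
    o=np.array([.4768,-.2500])+.036*ex
    L=lambda x,y:tuple(o+x/1000*ex+y/1000*ey)
    for MODE in("sat","val"):
      for n in("top","side"):
        for nm,a,b in(("strap+",(-98,25),(-40,25)),("strap-",(-98,-25),(-40,-25)),("crossback+",(-36,42),(-36,27)),("crossback-",(-36,-27),(-36,-42)),("side+",(-36,42),(-15,42)),("side-",(-36,-42),(-15,-42)),("front",(-14,20),(-14,-20))):
            try:
                p,d,ang,sd,N=line(n,L(*a),L(*b),.012,L(-50,0) if 'strap' in nm else L(-25,0))
                q=np.array([(p-o)@ex,(p-o)@ey])*1000
                print(MODE,n,nm,"pt in guess leaf frame",q.round(1),"ang %.2f sd %.2fmm N%d"%(ang,sd*1e3,N))
            except Exception as e: print(nm,e)
E
python3 m3.py
```

```text
sat top strap+ pt in guess leaf frame [-70.1  24.6] ang 13.39 sd 0.30mm N25
sat top strap- pt in guess leaf frame [-68.3 -25.1] ang 16.21 sd 0.24mm N22
sat top crossback+ pt in guess leaf frame [-36.7  34.7] ang -76.30 sd 0.37mm N25
sat top crossback- pt in guess leaf frame [-35.1 -34.2] ang -68.60 sd 0.50mm N25
sat top side+ pt in guess leaf frame [-23.   42.7] ang 15.52 sd 0.42mm N25
sat top side- pt in guess leaf frame [-25.1 -41.2] ang 15.99 sd 0.38mm N25
sat top front pt in guess leaf frame [-15.4  -1.1] ang -75.93 sd 0.28mm N25
sat side strap+ pt in guess leaf frame [-69.1  24.9] ang 13.03 sd 0.48mm N25
sat side strap- pt in guess leaf frame [-69.3 -26.8] ang 15.84 sd 4.20mm N23
sat side crossback+ pt in guess leaf frame [-38.7  32.8] ang -72.90 sd 0.52mm N25
sat side crossback- pt in guess leaf frame [-37.2 -35.6] ang -72.55 sd 0.52mm N25
sat side side+ pt in guess leaf frame [-24.9  43.4] ang 17.17 sd 0.98mm N25
sat side side- pt in guess leaf frame [-24.  -42.5] ang 12.25 sd 0.68mm N25
sat side front pt in guess leaf frame [-16.4  -2.5] ang -75.75 sd 0.40mm N25
val top strap
[... 372 characters left out ...]
25
val top side- pt in guess leaf frame [-25.8 -40.2] ang 10.22 sd 0.28mm N25
val top front pt in guess leaf frame [-16.3  -3.3] ang -74.86 sd 0.22mm N25
val side strap+ pt in guess leaf frame [-66.4  23.9] ang 14.29 sd 3.17mm N25
val side strap- pt in guess leaf frame [-72.6 -25.6] ang 13.52 sd 0.89mm N25
val side crossback+ pt in guess leaf frame [-37.7  33.9] ang -77.65 sd 0.20mm N25
val side crossback- pt in guess leaf frame [-36.8 -34.8] ang -69.01 sd 0.38mm N25
val side side+ pt in guess leaf frame [-26.6  46.9] ang -1.97 sd 0.14mm N18
val side side- pt in guess leaf frame [-24.5 -42.5] ang 12.07 sd 0.67mm N25
val side front pt in guess leaf frame [-16.8   1.2] ang -77.75 sd 0.46mm N25
```

```bash
python3 - <<'E'
from h import *
def pr(p,phi,op,sc,org,dz):
    c,s=np.cos(np.radians(phi)),np.sin(np.radians(phi)); z=np.array([c,s,0]);y=np.array([-s,c,0])
    for sg in(-1,1):
        q=np.array(p)+sg*(op/2+.004)*z-.011*y+[0,0,dz]
        print(dz,sg,((proj("side",q)-org+.5)*sc).round(0)[0])
for dz in (0,.005,.01):
    print("s6 op46.7");pr([.4546,-.4474,.0301],11.6,.0467,5,[240,220],dz)
    print("s7 op12");pr([.5366,-.426,.1085],11.6,.0123,6,[270,200],dz)
    print("s9 op59");pr([.5365,-.4263,.1557],11.6,.0594,6,[270,220],dz)
    print("s5 op42.7");pr([.5287,-.3844,.0531],11.6,.0427,6,[270,210],dz)
E
```

```text
s6 op46.7
0 -1 [108. 486.]
0 1 [274. 459.]
s7 op12
0 -1 [313. 411.]
0 1 [387. 400.]
s9 op59
0 -1 [223. 160.]
0 1 [478. 124.]
s5 op42.7
0 -1 [227. 421.]
0 1 [402. 394.]
s6 op46.7
0.005 -1 [107. 474.]
0.005 1 [273. 447.]
s7 op12
0.005 -1 [313. 396.]
0.005 1 [388. 385.]
s9 op59
0.005 -1 [222. 144.]
0.005 1 [478. 109.]
s5 op42.7
0.005 -1 [227. 407.]
0.005 1 [402. 381.]
s6 op46.7
0.01 -1 [106. 463.]
0.01 1 [273. 436.]
s7 op12
0.01 -1 [313. 381.]
0.01 1 [388. 370.]
s9 op59
0.01 -1 [222. 129.]
0.01 1 [479.  93.]
s5 op42.7
0.01 -1 [227. 393.]
0.01 1 [403. 367.]
```

Request:
carry_out(increments=[[9.7, 0, 0, 0, 0, 0, 80], [9.7, 0, 0, 0, 0, 0, 80], [9.7, 0, 0, 0, 0, 0, 80], [9.7, 0, 0, 0, 0, 0, 80], [9.7, 0, 0, 0, 0, 0, 80], [9.7, 0, 0, 0, 0, 0, 80], [9.7, 0, 0, 0, 0, 0, 80], [9.7, 0, 0, 0, 0, 0, 80], [9.5, 0, 0, 0, 0, 0, 80], [0, 0, 0, 0, -10, -62, 80], [0, 0, 0, 0, -11, -62, 80], [0, 0, 0, 0, -11, -61, 80]])

```text
time: 12.82
ee_pos: [0.4576, -0.2537, 0.1508]
tcp_rot: [-142.7, 90.0, 141.8]
wrist_force: [0.8, 1.3, 1.1]
opening: 0.0685
```

```bash
python3 - <<'E'
from h import *
need([.4591,-.2550,.07])
E
```

```text
t 12.82 p [ 0.4576 -0.2537  0.1508] phi -75.51 tilt [-0.03 -0.04] F [0.8 1.3 1.1] M [-0.03 -0.02  0.  ] op 0.0685 q [-29.    0.5  -3.5  86.1   0.  136.5]
need (tool mm) [80.8  1.2  1.7]
```

Request:
carry_out(increments=[[0, 0, 0, 45, 1.2, 1.5, 80], [0, 0, 0, 45, 0, 0, 80], [0, 0, 0, 30, 0, 0, 80], [0, 0, 0, 0, 0, 0, 80], [0, 0, 0, 0, 0, 0, 80]])

```text
time: 13.45
ee_pos: [0.4607, -0.2568, 0.033]
tcp_rot: [46.0, 89.9, -29.5]
wrist_force: [-0.7, -0.8, 0.4]
opening: 0.0682
```

```bash
python3 - <<'E'
from h import *
need([.4591,-.2550,0])
s=vision.camera("side");crop("side",s,230,190,330,270,"s10",8)
t=vision.camera("top");crop("top",t,205,205,305,305,"t10",6)
E
```

```text
t 13.45 p [ 0.4607 -0.2568  0.033 ] phi -75.50 tilt [0.05 0.05] F [-0.7 -0.8  0.4] M [-0.   -0.03 -0.03] op 0.0682 q [-29.1   2.8 -14.2  72.9  -0.  136.4]
need (tool mm) [33.  -1.2 -2.1]
s10 scale 8 origin 230 190
t10 scale 6 origin 205 205
```

View pics/s10.png

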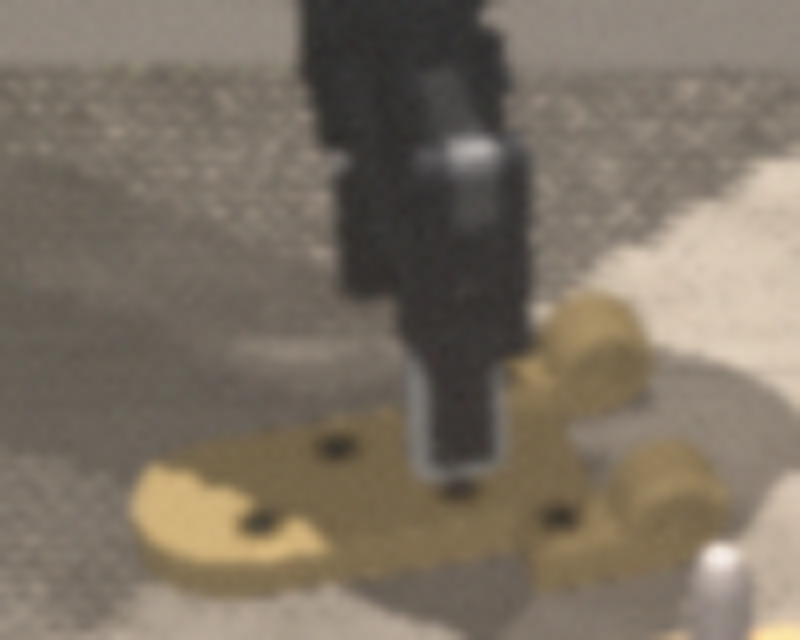

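View pics/t10.png

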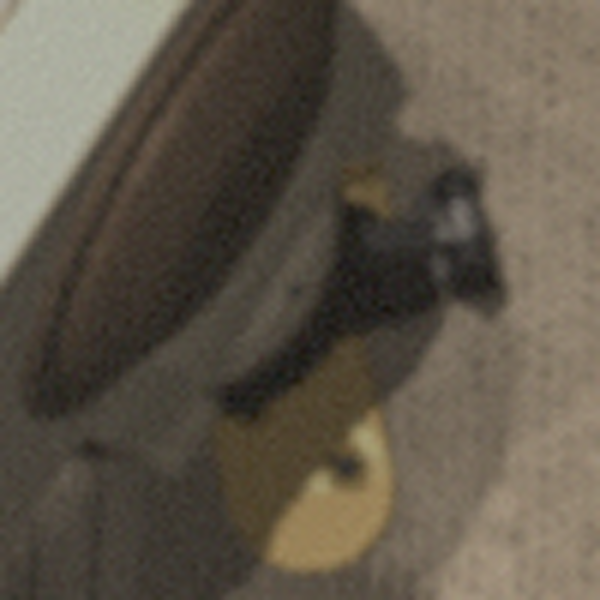

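Request:
carry_out(increments=[[0, 0, 0, 15, -1.2, -2.1, 80], [0, 0, 0, 12, 0, 0, 80], [0, 0, 0, 6, 0, 0, 80], [0, 0, 0, 0, 0, 0, 80], [0, 0, 0, 0, 0, 0, 80]])

```text
time: 14.18
ee_pos: [0.4588, -0.2549, -0.0009]
tcp_rot: [45.2, 90.0, -30.3]
wrist_force: [-0.2, 0.5, 0.7]
opening: 0.0682
```

```bash
python3 - <<'E'
from h import *
need([.4591,-.2550,0])
s=vision.camera("side");crop("side",s,230,190,330,270,"s11",8)
E
```

```text
t 14.18 p [ 0.4588 -0.2549 -0.0009] phi -75.50 tilt [0.01 0.01] F [-0.2  0.5  0.7] M [ 0.02 -0.    0.01] op 0.0682 q [-29.1   3.7 -17.2  69.1  -0.  136.4]
need (tool mm) [-0.9  0.3  0.2]
s11 scale 8 origin 230 190
```

View pics/s11.png

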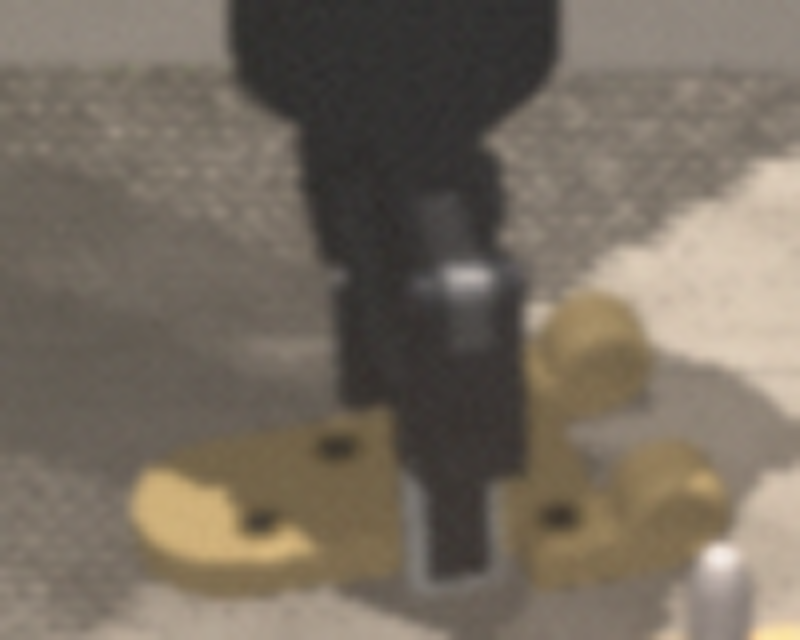

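```bash
python3 - <<'E'
from h import *
o,R=state(); p=o['ee_pos']
for w in(.036,.040):
  for h_ in(0,.005,.01): print(w,h_,((proj("side",p+R[:,2]*w+[0,0,h_])-[230,190]+.5)*8).round(0))
E
```

```text
t 14.22 p [ 0.4589 -0.2549 -0.0007] phi -75.49 tilt [0.03 0.02] F [ 0.3 -0.1  0.4] M [-0.03 -0.    0.01] op 0.0681 q [-29.1   3.7 -17.1  69.1   0.  136.4]
0.036 0 [[458. 600.]]
0.036 0.005 [[457. 583.]]
0.036 0.01 [[456. 566.]]
0.04 0 [[462. 610.]]
0.04 0.005 [[461. 593.]]
0.04 0.01 [[460. 576.]]
```

Request:
carry_out(increments=[[0, 0, 0, 0, 0, 0, 50], [0, 0, 0, 0, 0, 0, 40], [0, 0, 0, 0, 0, 0, 40], [0, 0, 0, 0, 0, 0, 40], [0, 0, 0, 0, 0, 0, 40]], squeeze=100)

```text
time: 14.85
ee_pos: [0.4589, -0.2548, -0.0]
tcp_rot: [60.1, 89.9, -15.4]
wrist_force: [-2.1, 1.9, 7.1]
opening: 0.0468
```

```bash
python3 - <<'E'
from h import *
state()
s=vision.camera("side");crop("side",s,230,190,330,270,"s12",8)
t=vision.camera("top");crop("top",t,185,115,285,305,"t12",3)
E
```

```text
t 14.85 p [ 0.4589 -0.2548 -0.    ] phi -75.49 tilt [0.05 0.03] F [-2.1  1.9  7.1] M [0.46 0.56 0.01] op 0.0468 q [-29.    3.6 -17.1  69.2   0.  136.4]
s12 scale 8 origin 230 190
t12 scale 3 origin 185 115
```

View pics/s12.png

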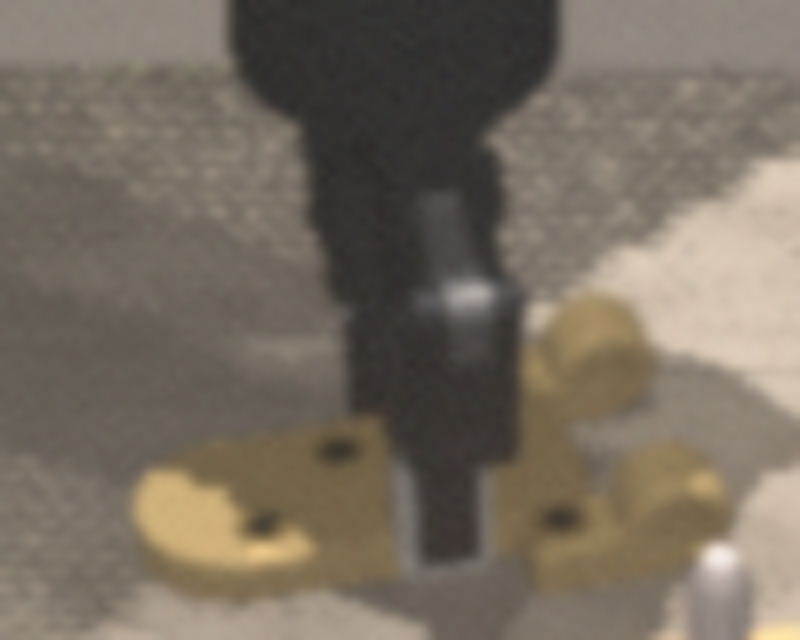

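View pics/t12.png

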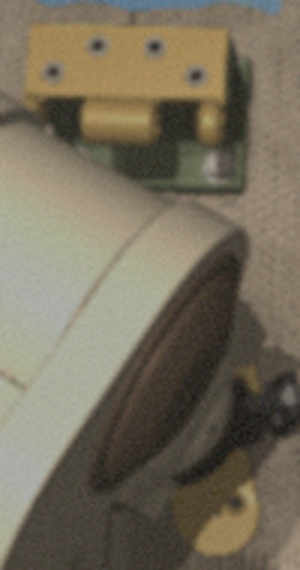

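```bash
cat > m4.py <<'E'
import m3
from m3 import *
th=np.radians(-1.2); ex=np.array([np.cos(th),np.sin(th)]); ey=np.array([-ex[1],ex[0]])
o=np.array([.6403,-.1626])-.0145*ex-.056*ey
L=lambda x,y:tuple(o+x/1000*ex+y/1000*ey)
print("guess o",o)
for M in("sat","val"):
  m3.MODE=M
  for n in("top","side"):
    for nm,a,b,z in(("front",(14.5,52),(14.5,-52),.102),("back",(56.5,-52),(56.5,52),.102),("side+",(18,56),(54,56),.102),("side-",(54,-56),(18,-56),.102)):
        p,d,ang,sd,N=m3.line(n,L(*a),L(*b),z,L(35,0),w=4)
        print(M,n,nm,"pt",(np.array([(p-o)@ex,(p-o)@ey])*1000).round(1),"ang %.2f sd %.2f N%d"%(ang,sd*1e3,N))
E
python3 m4.py
```

```text
guess o [ 0.6246 -0.2183]
sat top front pt [15.  -7.8] ang -91.44 sd 0.87 N25
sat top back pt [57.6  6.1] ang 89.90 sd 0.58 N25
sat top side+ pt [36.8 56.8] ang -1.19 sd 0.40 N25
sat top side- pt [ 34.7 -55.3] ang -178.39 sd 0.05 N25
sat side front pt [14.  -4.5] ang -91.82 sd 0.77 N25
sat side back pt [57.  -2.6] ang 88.90 sd 0.31 N25
sat side side+ pt [36.2 57.8] ang -10.72 sd 0.71 N25
sat side side- pt [ 36.4 -56.8] ang 177.95 sd 0.09 N25
val top front pt [15.6  1.7] ang -90.30 sd 0.81 N25
val top back pt [57.1 11.5] ang 88.76 sd 0.63 N25
val top side+ pt [35.3 55.9] ang -4.43 sd 1.06 N25
val top side- pt [ 35.8 -55.2] ang -178.35 sd 0.32 N25
val side front pt [14.6 -8.9] ang -91.12 sd 0.74 N25
val side back pt [56.4 -7.6] ang 88.29 sd 0.54 N25
val side side+ pt [39.2 59.6] ang -28.30 sd 1.47 N14
val side side- pt [ 34.4 -56.7] ang 178.80 sd 0.09 N25
```

Request:
carry_out(increments=[[0, 0, 0, -15, 0, 0, 40], [0, 0, 0, -25, 0, 0, 40], [0, 0, 0, -30, 0, 0, 40], [0, 0, 0, -21, 0, 0, 40], [5, 0, 0, 0, 0, 0, 40], [5.7, 0, 0, 0, 0, 0, 40], [5, 0, 0, 0, 0, 0, 40], [0, 0, 0, 0, 15, -10, 40], [0, 0, 0, 0, 25, -15, 40], [0, 0, 0, 0, 22, -15, 40], [0, 0, 0, 0, 0, 0, 40], [0, 0, 0, 0, 0, 0, 40]])

```text
time: 16.45
ee_pos: [0.5213, -0.2157, 0.0897]
tcp_rot: [-98.8, 90.0, 170.1]
wrist_force: [0.4, 0.2, -5.6]
opening: 0.047
```

```bash
python3 - <<'E'
from h import *
need([.5216,-.2162,.09])
s=vision.camera("side");cv2.imwrite("pics/side13.png",s[:,:,::-1]);crop("side",s,270,150,420,262,"s13",5)
t=vision.camera("top");cv2.imwrite("pics/top13.png",t[:,:,::-1]);crop("top",t,185,105,285,205,"t13",6)
E
```

```text
t 16.45 p [ 0.5213 -0.2157  0.0897] phi -91.12 tilt [-0.05 -0.01] F [ 0.4  0.2 -5.6] M [0.02 0.14 0.02] op 0.0470 q [-22.5   6.5  -3.9  79.6  -0.  158.6]
need (tool mm) [-0.3  0.3  0.5]
s13 scale 5 origin 270 150
t13 scale 6 origin 185 105
```

View pics/s13.png

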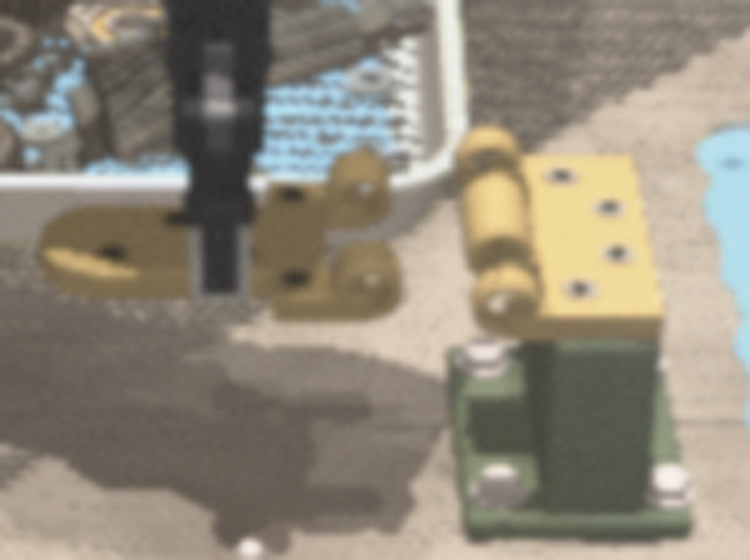

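View pics/t13.png

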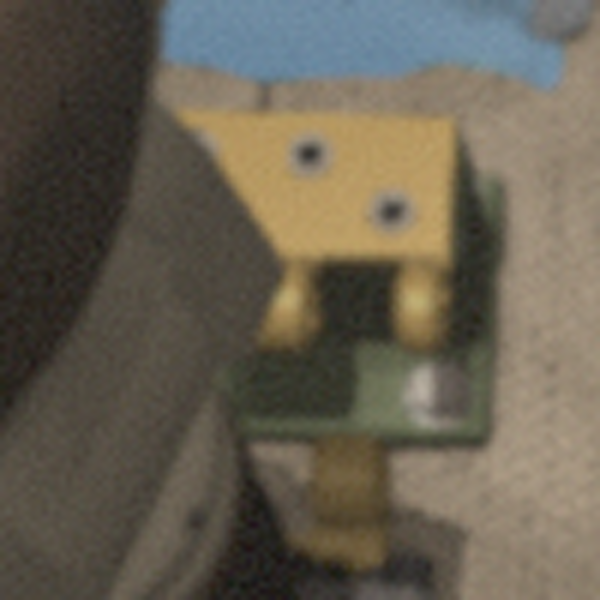

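```bash
cat > m5.py <<'E'
from h import *
import sys
o,R=state(); p=o['ee_pos']; X,Y=R[:,1],-R[:,2]
X0=float(sys.argv[1]) if len(sys.argv)>1 else 53.1
L=lambda x,y,z:p+X*(x+X0)/1000+Y*y/1000+np.array([0,0,z/1000])
def leafpts(n,org,k):
    for nm,q in dict(bore_m=(0,-42,13),bore_p_m=(0,22,13),crossback_top=(-36,-42,12),crossback_bot=(-36,-42,0),crossfront_bot=(-14,-42,0),endtop=(-122,0,12),ktop_m=(0,-32,26),kn_innerm=(0,-22,26),kn_outm=(0,-42,26),strapedge=(-80,-25,12)).items():
        print(n,nm,((proj(n,L(*q))-org+.5)*k).round(0)[0])
def J(x,y,z,o=(.6247,-.2183),th=-1.2):
    c,s=np.cos(np.radians(th)),np.sin(np.radians(th)); return [o[0]+(c*x-s*y)/1000,o[1]+(s*x+c*y)/1000,z/1000]
def jpts(n,org,k):
    for nm,q in dict(bore_m=(0,-56,103),plateNR=(57,-56,102),plateNF=(14.5,-56,102),plFR=(57,56,102),kout=(0,-56,116),kin=(0,-44,116),kc=(0,-20,116)).items():
        print(n,"J",nm,((proj(n,J(*q))-org+.5)*k).round(0)[0])
E
cat > run5.py <<'E'
from m5 import *
leafpts("side",[270,150],5);jpts("side",[270,150],5)
leafpts("top",[185,105],6);jpts("top",[185,105],6)
E
python3 run5.py
python3 - <<'E'
from h import *
s=cv2.imread("pics/side13.png")[:,:,::-1]
crop("side",s,276,175,356,220,"s13b",9);crop("side",s,355,172,410,222,"s13c",10)
t=cv2.imread("pics/top13.png")[:,:,::-1]
crop("top",t,225,140,275,200,"t13b",10)
E
```

```text
t 16.55 p [ 0.521  -0.2162  0.0899] phi -91.19 tilt [-0.02 -0.  ] F [ 1.   0.7 -5.2] M [-0.02  0.04 -0.03] op 0.0471 q [-22.5   6.5  -3.9  79.6  -0.  158.7]
side bore_m [367. 295.]
side bore_p_m [361. 203.]
side crossback_top [268. 298.]
side crossback_bot [268. 325.]
side crossfront_bot [328. 325.]
side endtop [ 38. 237.]
side ktop_m [367. 250.]
side kn_innerm [366. 235.]
side kn_outm [368. 265.]
side strapedge [149. 273.]
side J bore_m [508. 315.]
side J plateNR [666. 316.]
side J plateNF [548. 317.]
side J plFR [633. 157.]
side J kout [510. 284.]
side J kin [508. 266.]
side J kc [503. 231.]
top bore_m [387. 489.]
top bore_p_m [154. 482.]
top crossback_top [380. 619.]
top crossback_bot [386. 629.]
top crossfront_bot [390. 551.]
top endtop [205. 930.]
top ktop_m [343. 476.]
top kn_innerm [306. 474.]
top kn_outm [380. 477.]
top strapedge [307. 777.]
top J bore_m [448. 313.]
top J plateNR [460. 119.]
top J plateNF [451. 264.]
top J plFR [ 63. 109.]
top J kout [443. 298.]
top J kin [399. 296.]
top J kc [311. 294.]
s13b scale 9 origin 276 175
s13c scale 10 origin 355 172
t13b scale 10 origin 225 140
```

View pics/s13b.png

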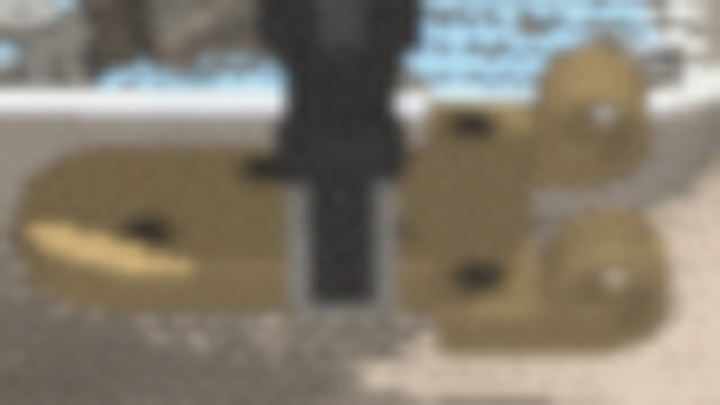

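View pics/s13c.png

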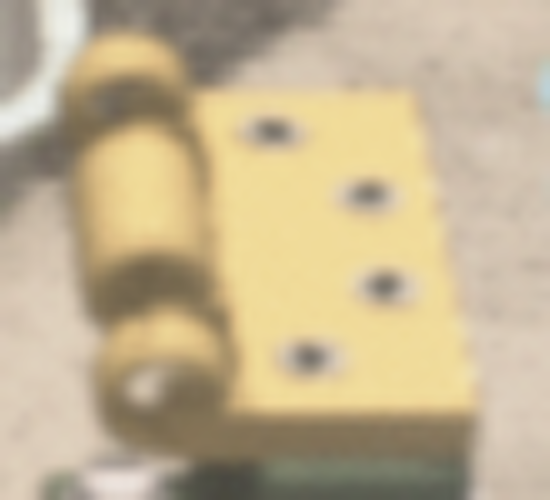

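View pics/t13b.png

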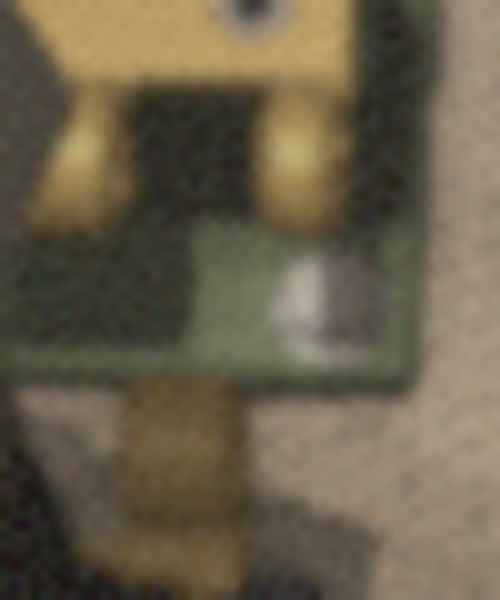

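```bash
cat > run6.py <<'E'
from m5 import *
def pr(nm,*q): print(nm,[tuple(((proj("side",L(*a))-[276,175]+.5)*9).round(0)[0]) for a in q])
pr("A near bottom",(-36,-42,0),(-14,-42,0),(0,-42,0))
pr("A2 near cross top",(-36,-42,12),(-14,-42,12))
pr("B far cross top",(-36,42,12),(-14,42,12))
pr("D near strap bot",(-100,-25,0),(-70,-25,0))
pr("D2 near strap top",(-100,-25,12),(-70,-25,12))
pr("E far strap top",(-100,25,12),(-75,25,12))
pr("end",(-122,0,12),(-122,0,0))
a=np.radians(np.arange(0,360,5))
for y in(-42,22,42,-22):
    P=np.array([((proj("side",L(13*np.cos(t),y,13+13*np.sin(t)))-[276,175]+.5)*9)[0] for t in a]); print("knuckle rim y",y,"u",P[:,0].min().round(),P[:,0].max().round(),"v",P[:,1].min().round(),P[:,1].max().round())
im=cv2.imread("pics/side13.png").astype(np.float32); g=cv2.GaussianBlur(im.mean(2),(0,0),.7)
E
python3 run6.py
```

```text
t 16.55 p [ 0.521  -0.2162  0.0899] phi -91.19 tilt [-0.02 -0.  ] F [ 1.   0.7 -5.2] M [-0.02  0.04 -0.03] op 0.0471 q [-22.5   6.5  -3.9  79.6  -0.  158.7]
A near bottom [(np.float64(429.0), np.float64(360.0)), (np.float64(536.0), np.float64(359.0)), (np.float64(605.0), np.float64(359.0))]
A2 near cross top [(np.float64(429.0), np.float64(311.0)), (np.float64(537.0), np.float64(310.0))]
B far cross top [(np.float64(424.0), np.float64(96.0)), (np.float64(526.0), np.float64(96.0))]
D near strap bot [(np.float64(118.0), np.float64(316.0)), (np.float64(263.0), np.float64(315.0))]
D2 near strap top [(np.float64(116.0), np.float64(267.0)), (np.float64(262.0), np.float64(266.0))]
E far strap top [(np.float64(124.0), np.float64(139.0)), (np.float64(241.0), np.float64(139.0))]
end [(np.float64(14.0), np.float64(202.0)), (np.float64(17.0), np.float64(251.0))]
knuckle rim y -42 u 542.0 671.0 v 251.0 359.0
knuckle rim y 22 u 534.0 656.0 v 87.0 192.0
knuckle rim y 42 u 531.0 652.0 v 39.0 143.0
knuckle rim y -22 u 539.0 666.0 v 198.0 305.0
```

Request:
carry_out(increments=[[0, 0, 0, 0, 9, -0.5, 40], [0, 0, 0, 0, 9, -0.5, 40], [0, 0, 0, 0, 0, 0, 40], [0, 0, 0, 0, 0, 0, 40]])

```text
time: 17.05
ee_pos: [0.5394, -0.2154, 0.0897]
tcp_rot: [-104.4, 90.0, 164.4]
wrist_force: [0.0, -0.1, -5.5]
opening: 0.047
```

```bash
cat > look.py <<'E'
from m5 import *
import sys
k=sys.argv[2]
s=vision.camera("side");cv2.imwrite(f"pics/side{k}.png",s[:,:,::-1]);crop("side",s,290,165,410,225,"s"+k,6)
t=vision.camera("top");cv2.imwrite(f"pics/top{k}.png",t[:,:,::-1]);crop("top",t,215,125,280,190,"t"+k,9)
leafpts("top",[215,125],9);jpts("top",[215,125],9)
leafpts("side",[290,165],6);jpts("side",[290,165],6)
E
python3 look.py 53.5 14
```

```text
t 17.05 p [ 0.5394 -0.2154  0.0897] phi -91.19 tilt [-0.03 -0.01] F [ 0.  -0.1 -5.5] M [ 0.01  0.1  -0.05] op 0.0470 q [-21.8   8.8  -1.4  79.8  -0.  159.4]
s14 scale 6 origin 290 165
t14 scale 9 origin 215 125
top bore_m [310. 455.]
top bore_p_m [-38. 445.]
top crossback_top [299. 648.]
top crossback_bot [308. 664.]
top crossfront_bot [315. 547.]
top endtop [  37. 1110.]
top ktop_m [245. 433.]
top kn_innerm [190. 431.]
top kn_outm [300. 434.]
top strapedge [191. 883.]
top J bore_m [402. 289.]
top J plateNR [420.  -2.]
top J plateNF [407. 215.]
top J plFR [-175.  -17.]
top J kout [394. 266.]
top J kin [328. 264.]
top J kc [196. 261.]
side bore_m [382. 262.]
side bore_p_m [371. 152.]
side crossback_top [263. 265.]
side crossback_bot [263. 298.]
side crossfront_bot [335. 297.]
side endtop [-15. 193.]
side ktop_m [381. 208.]
side kn_innerm [379. 190.]
side kn_outm [383. 226.]
side strapedge [119. 236.]
side J bore_m [490. 288.]
side J plateNR [680. 289.]
side J plateNF [538. 290.]
side J plFR [640.  99.]
side J kout [492. 251.]
side J kin [489. 230.]
side J kc [483. 187.]
```

View pics/t14.png

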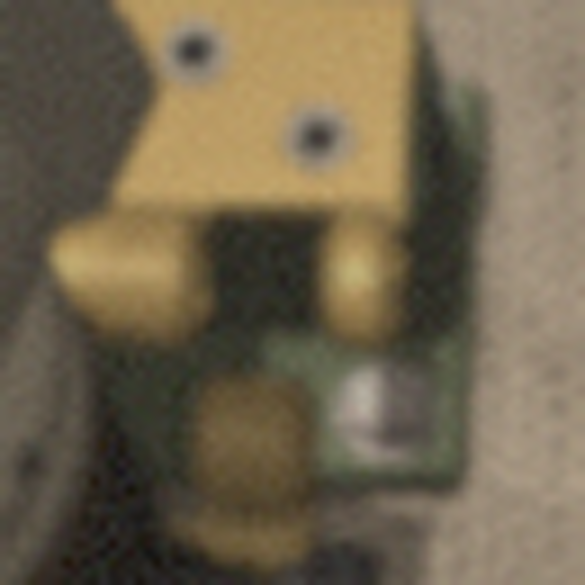

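View pics/s14.png

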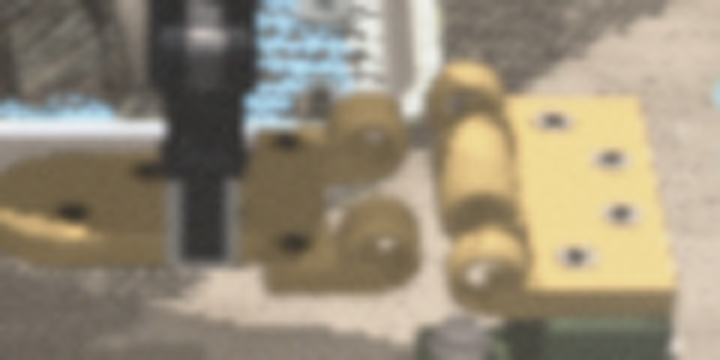

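Request:
carry_out(increments=[[0, 0, 0, 0, 6, 0, 40], [0, 0, 0, 0, 6, 0, 40], [0, 0, 0, 0, 4, 0, 40], [0, 0, 0, 0, 4, 0, 40], [0, 0, 0, 0, 3, 0, 40], [0, 0, 0, 0, 0, 0, 40]])

```text
time: 17.9
ee_pos: [0.5626, -0.2159, 0.0898]
tcp_rot: [-116.2, 90.0, 152.6]
wrist_force: [-0.9, 0.0, -4.9]
opening: 0.0469
```

```bash
python3 look.py 53.5 15
```

```text
t 17.90 p [ 0.5626 -0.2159  0.0898] phi -91.19 tilt [-0.01 -0.  ] F [-0.9  0.  -4.9] M [-0.01  0.07 -0.02] op 0.0469 q [-21.   11.7   2.   80.3   0.  160.2]
s15 scale 6 origin 290 165
t15 scale 9 origin 215 125
top bore_m [317. 332.]
top bore_p_m [-29. 323.]
top crossback_top [307. 524.]
top crossback_bot [315. 541.]
top crossfront_bot [322. 426.]
top endtop [ 46. 982.]
top ktop_m [253. 309.]
top kn_innerm [198. 307.]
top kn_outm [308. 310.]
top strapedge [199. 757.]
top J bore_m [402. 289.]
top J plateNR [420.  -2.]
top J plateNF [407. 215.]
top J plFR [-175.  -17.]
top J kout [394. 266.]
top J kin [328. 264.]
top J kc [196. 261.]
side bore_m [458. 261.]
side bore_p_m [444. 151.]
side crossback_top [339. 264.]
side crossback_bot [339. 297.]
side crossfront_bot [410. 297.]
side endtop [ 60. 192.]
side ktop_m [458. 207.]
side kn_innerm [455. 190.]
side kn_outm [460. 225.]
side strapedge [194. 235.]
side J bore_m [490. 288.]
side J plateNR [680. 289.]
side J plateNF [538. 290.]
side J plFR [640.  99.]
side J kout [492. 251.]
side J kin [489. 230.]
side J kc [483. 187.]
```

View pics/t15.png

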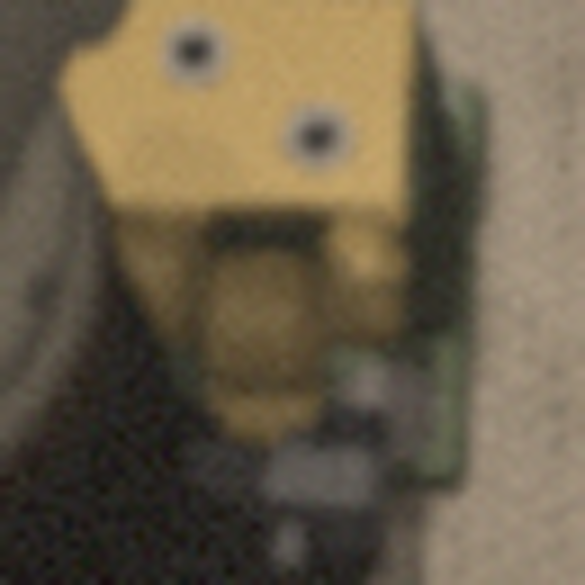

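View pics/s15.png

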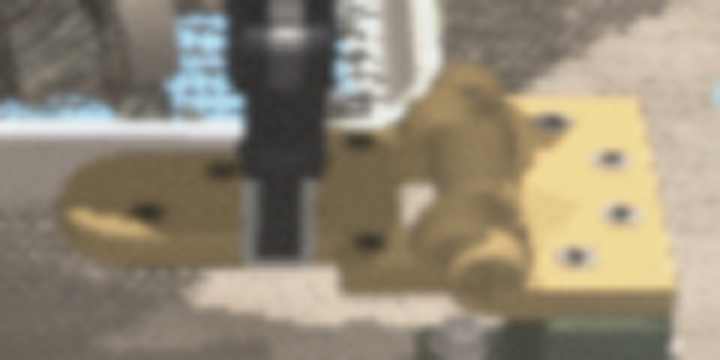

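Request:
carry_out(increments=[[0, 0, 0, 0, 3, 0, 40], [0, 0, 0, 0, 3, 0, 40], [0, 0, 0, 0, 1, 0, 40], [0, 0, 0, 0, 0, 0, 40], [0, 0, 0, 0, 0, 0, 40]])

```text
time: 18.62
ee_pos: [0.5694, -0.2161, 0.0899]
tcp_rot: [-50.8, 90.0, -142.0]
wrist_force: [0.0, -0.2, -6.0]
opening: 0.0469
```

Request:
carry_out(increments=[[0, 0, 0, 0, 1, 0, 40], [0, 0, 0, 0, 0, 0, 40]])

```text
time: 18.88
ee_pos: [0.5705, -0.2161, 0.0899]
tcp_rot: [35.0, 90.0, -56.2]
wrist_force: [0.5, 0.2, -6.2]
opening: 0.0469
```

Request:
carry_out(increments=[[0, 0, 0, 0, 1, 0, 40], [0, 0, 0, 0, 0, 0, 40]])

```text
time: 19.12
ee_pos: [0.5715, -0.2161, 0.0899]
tcp_rot: [121.8, 90.0, 30.6]
wrist_force: [-0.5, -1.4, -6.2]
opening: 0.0469
```

Request:
carry_out(increments=[[0, 0, 0, 0, 1, 0, 40], [0, 0, 0, 0, 0, 0, 40]])

```text
time: 19.38
ee_pos: [0.5725, -0.2161, 0.0898]
tcp_rot: [-60.5, 90.0, -151.7]
wrist_force: [-0.0, 0.6, -5.4]
opening: 0.0476
```

Request:
carry_out(increments=[[0, 0, 0, 0, 1, 0, 40], [0, 0, 0, 0, 0, 0, 40]])

```text
time: 19.62
ee_pos: [0.5729, -0.2161, 0.0896]
tcp_rot: [-96.9, 89.9, 171.9]
wrist_force: [-4.0, 0.7, -4.5]
opening: 0.0471
```

Request:
carry_out(increments=[[0, 0, 0, 0, 0.7, 0, 40], [0, 0, 0, 0, 0, 0, 40]])

```text
time: 19.88
ee_pos: [0.573, -0.216, 0.0895]
tcp_rot: [-99.7, 89.9, 169.1]
wrist_force: [-8.0, 0.9, -4.0]
opening: 0.0471
```

```bash
python3 look.py 53.5 16 | head -3
```

```text
t 19.88 p [ 0.573  -0.216   0.0895] phi -91.22 tilt [-0.14 -0.02] F [-8.   0.9 -4. ] M [ 0.15  1.49 -0.2 ] op 0.0471 q [-20.6  13.2   3.7  80.6  -0.  160.6]
s16 scale 6 origin 290 165
t16 scale 9 origin 215 125
```

View pics/t16.png

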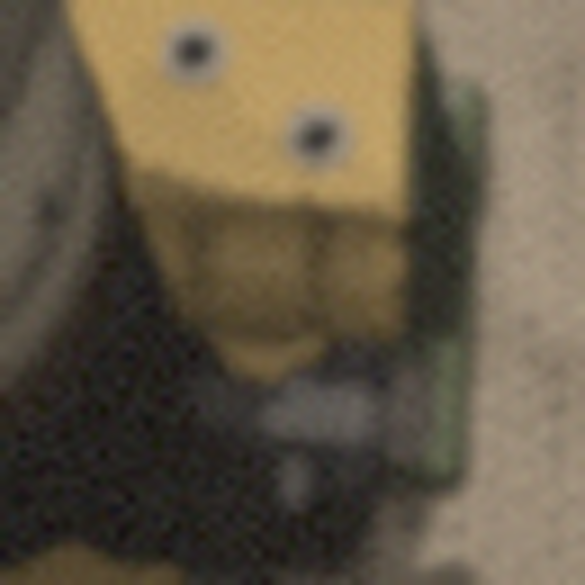

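View pics/s16.png

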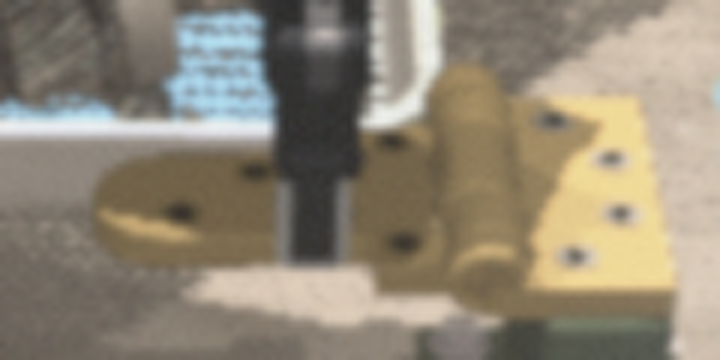

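Request:
carry_out(increments=[[0.5, 0, 0, 0, 0, 0, 40], [0, 0, 0, 0, 0, 0, 40]])

```text
time: 20.23
ee_pos: [0.5731, -0.2157, 0.0895]
tcp_rot: [-111.8, 89.9, 156.5]
wrist_force: [-7.0, 2.3, -5.0]
opening: 0.0469
```

```bash
python3 -c "
from h import *
state()"
```

```text
t 20.23 p [ 0.5731 -0.2157  0.0895] phi -91.68 tilt [-0.13 -0.05] F [-7.   2.3 -5. ] M [0.4  1.46 0.09] op 0.0469 q [-20.6  13.2   3.7  80.6   0.  161.1]
```

Request:
carry_out(increments=[[0.5, 0, 0, 0, 0, 0, 40], [0, 0, 0, 0, 0, 0, 40]])

```text
time: 20.48
ee_pos: [0.5731, -0.2154, 0.0894]
tcp_rot: [-119.4, 89.8, 148.4]
wrist_force: [-6.6, 3.0, -4.0]
opening: 0.0472
```

```bash
python3 -c "
from h import *
state()"
```

```text
t 20.48 p [ 0.5731 -0.2154  0.0894] phi -92.15 tilt [-0.14 -0.08] F [-6.6  3.  -4. ] M [0.65 1.4  0.47] op 0.0472 q [-20.6  13.2   3.6  80.6   0.  161.5]
```

Request:
carry_out(increments=[[-0.5, 0, 0, 0, -1.5, 0, 40], [0, 0, 0, 0, -1.2, 0, 40], [0, 0, 0, 0, 0, 0, 40]])

```text
time: 20.85
ee_pos: [0.5717, -0.2162, 0.0901]
tcp_rot: [72.4, 90.0, -19.3]
wrist_force: [-0.4, -0.4, -5.9]
opening: 0.0472
```

Request:
carry_out(increments=[[0, 0, 0, 0, 0, 1, 40], [0, 0, 0, 0, 0, 0, 40]])

```text
time: 21.1
ee_pos: [0.5715, -0.2172, 0.0899]
tcp_rot: [78.2, 90.0, -13.5]
wrist_force: [0.4, -0.4, -4.6]
opening: 0.0467
```

Request:
carry_out(increments=[[0, 0, 0, 0, 0, 1, 40], [0, 0, 0, 0, 0, 0, 40]])

```text
time: 21.35
ee_pos: [0.5715, -0.2173, 0.0898]
tcp_rot: [-179.4, 89.9, 88.9]
wrist_force: [0.1, 5.3, -4.9]
opening: 0.0468
```

```bash
python3 -c "
from h import *
state()"
```

```text
t 21.35 p [ 0.5715 -0.2173  0.0898] phi -91.65 tilt [-0.   -0.08] F [ 0.1  5.3 -4.9] M [ 0.97 -0.04  0.2 ] op 0.0468 q [-2.090e+01  1.290e+01  3.400e+00  8.050e+01  1.000e-01  1.608e+02]
```

Request:
carry_out(increments=[[0, 0, 0, 0, 0, -2, 40], [0, 0, 0, 0, 0, -2, 40], [0, 0, 0, 0, 0, -0.5, 40], [0, 0, 0, 0, 0, 0, 40]])

```text
time: 21.85
ee_pos: [0.5715, -0.2136, 0.0899]
tcp_rot: [19.3, 90.0, -72.4]
wrist_force: [0.3, -0.2, -5.7]
opening: 0.0472
```

Request:
carry_out(increments=[[0, 0, 0, 0, 0, -1, 40], [0, 0, 0, 0, 0, 0, 40]])

```text
time: 22.1
ee_pos: [0.5715, -0.2131, 0.0899]
tcp_rot: [3.6, 89.9, -88.1]
wrist_force: [-0.2, -4.4, -5.4]
opening: 0.0473
```

Request:
carry_out(increments=[[0, 0, 0, 0, 0, -0.7, 40], [0, 0, 0, 0, 0, 0, 40]])

```text
time: 22.35
ee_pos: [0.5715, -0.213, 0.09]
tcp_rot: [4.7, 89.9, -87.1]
wrist_force: [-0.4, -6.3, -5.7]
opening: 0.0468
```

Request:
carry_out(increments=[[0, 0, 0, 0, 0, 1.6, 40], [0, 0, 0, 0, 0, 1.6, 40], [0, 0, 0, 0, 1, 0, 40], [0, 0, 0, 0, 0.7, 0, 40], [0, 0, 0, 0, 0, 0, 40]])

```text
time: 22.98
ee_pos: [0.573, -0.215, 0.0898]
tcp_rot: [-106.9, 90.0, 161.4]
wrist_force: [-2.3, 0.6, -5.5]
opening: 0.0469
```

Request:
carry_out(increments=[[0, 0, 0, 0, 0.6, 0, 40], [0, 0, 0, 0, 0, 0, 40]])

```text
time: 23.22
ee_pos: [0.5731, -0.215, 0.0896]
tcp_rot: [-100.4, 89.9, 167.9]
wrist_force: [-5.4, 1.3, -4.4]
opening: 0.0469
```

```bash
python3 -c "
from h import *
state()"
```

```text
t 23.23 p [ 0.5731 -0.215   0.0896] phi -91.69 tilt [-0.09 -0.02] F [-5.4  1.3 -4.4] M [0.08 1.06 0.03] op 0.0469 q [-20.6  13.1   3.6  80.6  -0.  161.1]
```

Request:
carry_out(increments=[[0, 0, 0, 0, -1.2, 0, 40], [0, 0, 0, 0, -1.1, 0.1, 40], [0, 0, 0, 0, 0, 0, 40], [0, 0, 0, 0, 0, 0, 40]])

```text
time: 23.72
ee_pos: [0.5716, -0.2152, 0.09]
tcp_rot: [83.4, 90.0, -8.3]
wrist_force: [-0.1, -0.4, -5.5]
opening: 0.0467
```

```bash
python3 - <<'E'
from h import *
state()
for n in("side","top"):
    im=np.mean([vision.camera(n).astype(float) for _ in range(6)],0).round().astype(np.uint8)
    cv2.imwrite(f"pics/{n}17.png",im[:,:,::-1])
    if n=="side": crop(n,im,300,165,410,225,"s17",7)
    else: crop(n,im,215,125,280,190,"t17",9)
state()
E
```

```text
t 23.73 p [ 0.5716 -0.2152  0.09  ] phi -91.70 tilt [0.02 0.  ] F [-0.1 -0.4 -5.5] M [ 0.05  0.08 -0.01] op 0.0467 q [-20.6  12.8   3.2  80.4   0.  161.1]
s17 scale 7 origin 300 165
t17 scale 9 origin 215 125
t 24.32 p [ 0.5715 -0.2152  0.0899] phi -91.69 tilt [0. 0.] F [-0.4 -0.9 -5.6] M [-0.05  0.06 -0.01] op 0.0471 q [-20.6  12.8   3.2  80.4   0.  161.1]
```

View pics/s17.png

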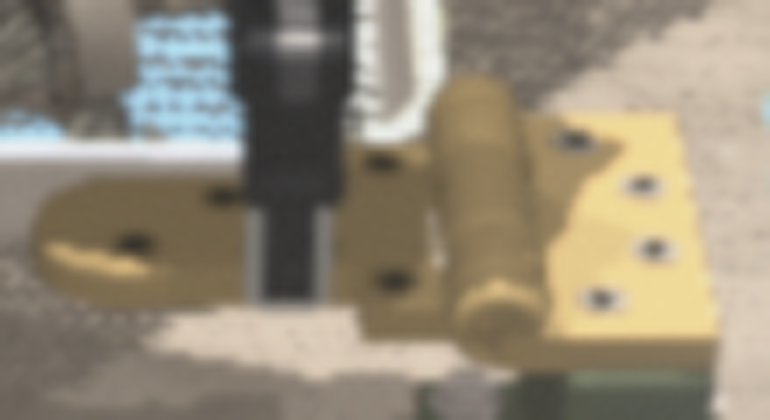

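View pics/t17.png

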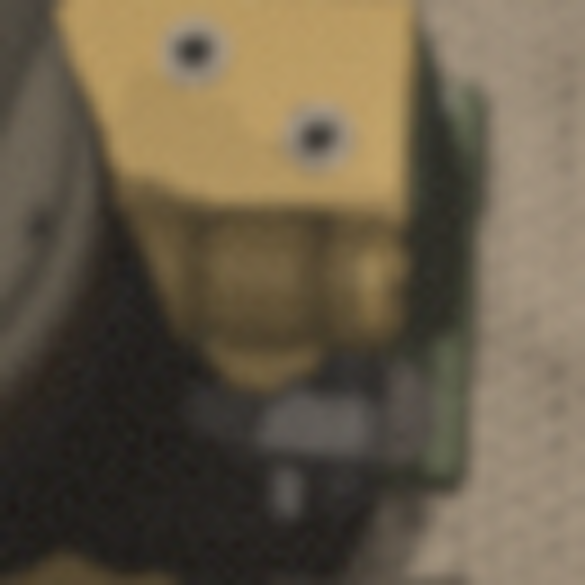

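```bash
cat > m6.py <<'E'
from h import *
import sys
im=cv2.imread("pics/side17.png").astype(np.float32); G=cv2.GaussianBlur(im.mean(2),(0,0),.6)
# robot-frame: aligned bore axis origin from contact: leaf origin = TCP+53.5 tool y
th=np.radians(-1.68); X=np.array([np.cos(th),np.sin(th),0]);Y=np.array([-X[1],X[0],0]); p=np.array([.5715,-.2152,.0899])
O=p+.0535*X-[0,0,.09]
W=lambda x,y,z:O+X*x/1000+Y*y/1000+np.array([0,0,z/1000])
print("O",O.round(4))
def meas(nm,x0,x1,y,z,w=4):
    res=[]
    for x in np.linspace(x0,x1,12):
        u,v=proj("side",W(x,y,z))[0]
        t=np.arange(v-w,v+w,.1); pr=cv2.remap(G,np.full((len(t),1),u,np.float32),t.astype(np.float32)[:,None],cv2.INTER_CUBIC).ravel()
        g=np.abs(np.gradient(pr)); g=np.convolve(g,np.ones(5)/5,'same'); res.append(t[g.argmax()]-v)
    res=np.array(res); print(nm,"dv med %.2f"%np.median(res),res.round(1))
meas("leaf near bottom",-34,-16,-42,90)
meas("leaf far top",-33,-18,42,102)
meas("leaf strap near bottom",-98,-75,-25,90)
meas("leaf strap far top",-98,-82,25,102)
meas("leaf strap near top",-98,-75,-25,102,2)
meas("jamb near bottom",22,52,-56,90)
meas("jamb near top",22,52,-56,102)
meas("jamb far top",38,52,56,102)
E
python3 m6.py
```

```text
O [ 6.250e-01 -2.168e-01 -1.000e-04]
leaf near bottom dv med -0.60 [-0.6 -0.6 -0.6 -0.6 -0.6 -0.6 -0.6 -0.6 -0.6 -0.6 -0.6 -0.6]
leaf far top dv med 0.40 [ 0.4  0.4  0.4  0.5  0.5  0.5  0.5  0.5  0.4  0.4 -0.5 -0.5]
leaf strap near bottom dv med 0.40 [-3.8 -3.8 -3.8 -3.8  3.4  3.2  0.4  0.4  0.4  0.4  0.4  0.4]
leaf strap far top dv med -1.20 [-1.3 -2.1 -2.1 -2.1 -1.2 -1.2 -1.2 -1.2 -1.2 -1.2 -1.2 -1.2]
leaf strap near top dv med -1.20 [-1.8 -1.8 -1.4 -1.3 -1.2 -1.2 -1.1 -1.1 -0.4 -0.4 -1.2 -0.4]
jamb near bottom dv med -3.80 [-3.8 -3.8 -3.8 -3.8 -3.8 -3.8 -3.8 -3.8 -3.8 -3.8 -3.8 -3.8]
jamb near top dv med 0.50 [0.5 0.5 0.5 0.5 0.5 0.5 0.5 0.5 0.5 0.5 0.5 0.5]
jamb far top dv med 0.20 [3.4 3.4 3.4 3.5 0.1 0.1 0.2 0.2 0.2 0.2 0.1 0.2]
```

```bash
cat >> m6.py <<'E'
print("----")
meas("jamb near bottom",22,52,-56,90,1.8)
meas("jamb far top",42,54,56,102,1.8)
meas("leaf strap near bottom",-98,-78,-25,90,1.8)
meas("leaf strap far top",-98,-82,25,102,1.8)
E
python3 m6.py | sed -n '/----/,$p'
python3 - <<'E'
import cv2,numpy as np
im=cv2.imread("pics/side17.png"); c=im[175:222,300:345]; cv2.imwrite("pics/s17a.png",cv2.resize(c,None,fx=12,fy=12,interpolation=cv2.INTER_CUBIC))
E
```

```text
----
jamb near bottom dv med 1.60 [1.6 1.6 1.6 1.6 1.6 1.6 1.6 1.5 1.5 1.5 1.6 1.6]
jamb far top dv med 0.10 [0.1 0.1 0.1 0.1 0.2 0.2 0.2 0.2 0.1 0.2 0.1 0.1]
leaf strap near bottom dv med 0.40 [0.7 1.  0.4 0.4 0.4 1.1 0.4 0.4 0.4 0.4 0.4 0.4]
leaf strap far top dv med -1.20 [-1.3 -1.3 -1.2 -1.2 -1.2 -1.2 -1.2 -1.2 -1.2 -1.2 -1.2 -1.2]
```

View pics/s17a.png

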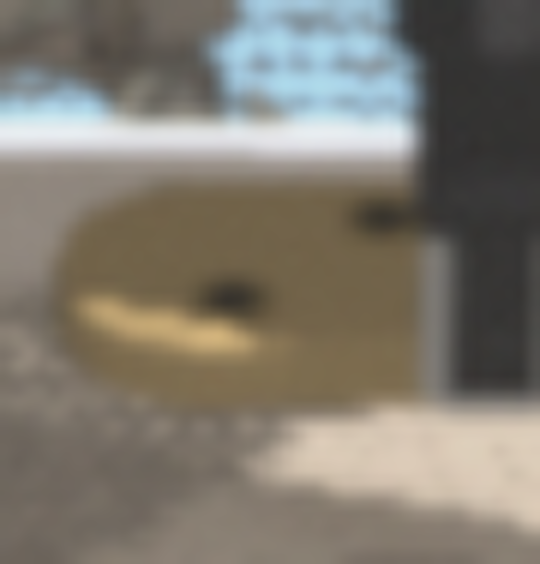

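```bash
cat >> m6.py <<'E'
print("====")
for q in((-90,25,102),(-80,-25,90),(-28,42,102),(-28,-42,90),(45,56,102),(40,-56,90),(40,-56,102)): print(q,proj("side",W(*q))[0].round(2))
# yellow-ness profiles
C=cv2.GaussianBlur(im[:,:,2]-im[:,:,0],(0,0),.5)
for q in((-92,25,102),(-86,25,102),(-80,-25,90),(-88,-25,90),(-28,42,102),(-28,-42,90),(48,56,102),(40,-56,90)):
    u,v=proj("side",W(*q))[0]; t=np.arange(np.floor(v)-5,np.floor(v)+6)
    print(q,"v0 %.2f"%v,t[0],[int(np.median(C[int(k),int(u)-2:int(u)+3])) for k in t])
E
python3 m6.py | sed -n '/====/,$p'
```

```text
====
(-90, 25, 102) [321.15 189.14]
(-80, -25, 90) [326.55 208.69]
(-28, 42, 102) [353.15 184.51]
(-28, -42, 90) [354.91 213.72]
(45, 56, 102) [390.26 180.72]
(40, -56, 90) [392.68 217.93]
(40, -56, 102) [393.14 212.43]
(-92, 25, 102) v0 189.14 184.0 [-8, -4, -3, 0, 12, 19, 30, 38, 39, 40, 39]
(-86, 25, 102) v0 189.14 184.0 [-16, -4, -4, 0, 10, 19, 30, 38, 39, 40, 39]
(-80, -25, 90) v0 208.69 203.0 [43, 45, 45, 45, 43, 36, 29, 32, 35, 35, 35]
(-88, -25, 90) v0 208.70 203.0 [51, 51, 48, 46, 44, 37, 27, 23, 22, 25, 28]
(-28, 42, 102) v0 184.51 179.0 [9, 9, 10, 8, 4, 7, 22, 35, 29, 21, 29]
(-28, -42, 90) v0 213.72 208.0 [42, 44, 45, 44, 43, 40, 36, 35, 35, 33, 27]
(48, 56, 102) v0 180.72 175.0 [34, 34, 33, 34, 35, 46, 70, 83, 86, 87, 87]
(40, -56, 90) v0 217.93 212.0 [83, 66, 47, 42, 38, 29, 19, 13, 9, 8, 7]
```

```bash
python3 - <<'E'
from h import *
state()
s=vision.camera("side");crop("side",s,190,150,450,345,"s18",3)
E
```

```text
t 24.32 p [ 0.5715 -0.2152  0.0899] phi -91.69 tilt [0. 0.] F [-0.4 -0.9 -5.6] M [-0.05  0.06 -0.01] op 0.0471 q [-20.6  12.8   3.2  80.4   0.  161.1]
s18 scale 3 origin 190 150
```

View pics/s18.png

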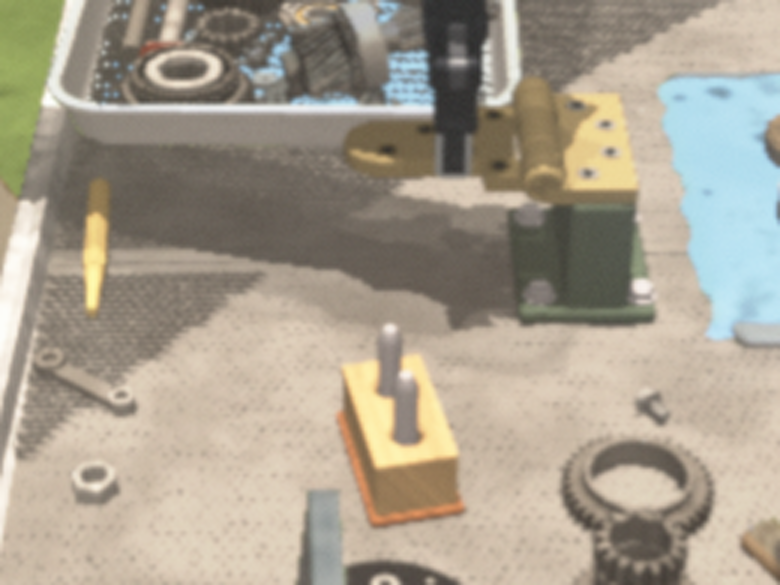

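Both pins stand in the block, at (389,330) and (405,375) in this view. The leaf is level in the hinge, with its barrel continuous at (540,140), and the other parts have not moved. I am handing in.

```bash
python3 -c "
from workcell import job_done
print(job_done())
from h import *
state()"
```

```text
the job is handed in; nothing more can be done
None
the job is handed in; nothing more can be done
```

Both hinge pins are standing in the pin block, one in each hole. The loose leaf is slotted between the guard post's knuckles, and the arm is holding it there with a 100 N grip. I handed in at 24.4 s, well inside the 56 s limit.

**How I lined it up**
- **In and out (x):** I touched the fixed half lightly at TCP x = 0.5730, then backed off 1.5 mm to 0.5715.
- **Side to side (y):** I touched both sides of the gaps, at y = -0.2172 and -0.2131. That is 4.1 mm of play against the 4 mm expected, and the leaf sits in the middle at -0.2152.
- **Yaw:** I set it to -1.7°, where both knuckles meet the fixed half together. The camera edges suggested between -0.1° and -1.8°, so I trusted the touch.
- **Height:** the TCP is 89.9 mm above where it gripped the leaf flat on the table (target 90). Nothing stops the leaf in height, so this was not confirmed by touch.

**Last checks**
- The tool tilt read 0.0°.
- The wrist carried only the leaf's weight, with under 1 N sideways.
- The last picture shows both pins standing and the other parts where they lay.

**Where the checks disagreed**
- The side-view edges suggest the knuckle end may sit up to about 0.5 mm high (a tilt of about 0.6°), or about 0.4 mm low against the post. Both are about as large as the error in reading the pictures, so I left the height and tilt alone.
- Before entry, the top and side cameras differed by about 2 mm on the leaf's sideways position, which touching both sides settled.

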